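# Stand the slipped tray up in the drying rack

### The arm

A 6-joint arm with a two-finger parallel gripper is mounted at the origin on the work surface. World frame = base frame: x ahead of the robot, y to its left, z up, the work surface at z = 0. Lengths are in m, angles in rad, forces in N, time in s.
With the tool pointing down it reaches from about 0.425 to 1.125 m from the base axis. Payload 14.9 kg.
Tool frame: the origin (TCP) lies on the centre line of the jaws, within the pads' length; the fingertips stand 19 mm ahead of it and the grasp point (between the pads) is the TCP (robot.tcp_to_tips is the distance from the TCP to the fingertips, in m); x points along the fingers, z is the direction in which the jaws open and shut, and the axes are right-handed (so a half turn about x gives the same grasp; the last joint's range is limited). The gripper opens to 91 mm and grips with 3 to 60 N. Pads are 32 mm wide; open, the fingers measure 118 mm over their backs; the gripper's body (76 mm by 178 mm) begins 60 mm behind the grasp point.
Start: joints at [-1.223, 0.379, 1.734, -0, 1.028, -0.033], TCP at [0.26, -0.65, 0.233] pointing down, gripper open.
Joint ranges: [-2.77, 2.77], [-0.74, 2.19], [0, 2.66], [-1.06, 4.2], [0.31, 2.87], [-3.08, 3.08]. Speed limits (rad/s): [1.89, 1.89, 2.39, 3.14, 3.14, 3.14].

### API

Orientations are given as a unit quaternion [x, y, z, w].
In Python, from bench import robot gives the robot as it stands.
- The arm moves only by the tool apply_moves, never from a script. Its argument "steps" is one flat list of numbers, 6 for each row, row after row: the shift along the tool's x, y, z in m, then the turn, a rotation vector about the tool's x, y, z in rad. In form: [x, y, z, rx, ry, rz, x, y, z, rx, ry, rz, ...]. A call has 1 to 20 rows; each row shifts and turns the commanded pose from where the row before left it, along the tool's axes as they then stand; what a row does not reach is not made up. A row lasts 1/10 s, in which the tool goes at most 50 mm and 8.59 degrees, less where a joint would pass 70% of its speed; a pose out of reach is approached as far as the arm can. A call with a gripper value outside its range is refused whole. "hand" is the gripper's target within -1 to 1 (fully open at 1, half-way at 0, shut at -1), set as the call begins (left out, the last holds). The fingers move at their own pace and stop on an object; "grip_force" is the grip in N (left out, the last holds). Time passes only in rows, so rows that do not move let the fingers close. It gives the time, the measured TCP pose, the force and the opening at its end, in the units of the state.
- robot.state(): the state, without advancing time (a new reading comes with each control period).
- robot.get_image(name): name is "scene" or "top" or "wrist"; returns (picture, depth): 480x640x3 uint8, red, green, blue; 480x640 float32, m along the optical axis (not along the pixel's ray), 0 where there is no reading.
- robot.calibration(name): a dict with "fx", "fy", "cx", "cy" (pixels), "R" (3x3) and "t" (3): a world point X has camera coordinates R X + t; the wrist camera has in their place "tool_from_camera" (4x4, takes a point from camera to tool coordinates, whose origin is the TCP and whose axes are the tool frame's). Camera axes: x right, y down, z forward; pixel columns grow to the right and rows downward; lengths in m; the calibration is good to about 2 mm. A picture is of the moment at which its call begins: read the wrist's pose just before it. calibration takes no time and is no camera call.
- robot.hand_in(): hands the job in, once; it reports no verdict.
The state is a dict: "time": time; "joint_pos": joint angles; "joint_vel": joint speeds; "tau": joint torques, N m; "tcp_pos": TCP position; "eef_rot": TCP orientation; "contact_force": force on the tool from outside, world axes, zero at the start; "wrist_torque": the same for the moment, N m; "grip_width": finger opening in m.
Only numpy, scipy, OpenCV 4.12 (cv2) and the standard library are available. Lean on these libraries where they do the work, as an engineer would, in place of code of your own. Each camera call takes 0.05 s, during which the arm holds its last target.

### The job

A flat metal tray is lying on the sloping rails in front of the drying rack. Stand it up on its long edge in the front slot, leaning back against the first row of posts, and slide it along the slot until its end is fully home against the tall end stop. Leave the tray already standing in the rear slot, the bowl and the dipper where they are.

Things in the scene. Friction and masses are not known exactly. Their poses are not given: they have to be found in the camera images.
- tray_mid (a point): Centre of the loose tray: flat metal slab with folded rim, 120 (its x) x 170 (its y) x 8 mm (its z), 0.25-0.5 kg. It starts lying on the two sloping rails, z axis up; its +x long edge is the lower one, facing the slot, its -x long edge the upper one, facing the robot. It slides down the rails when pushed; its lower edge then meets the first posts.
- slot (a point): Centre of the floor of the fixed rack's front slot, 30 mm above the table; x across the rack, away from the robot, y along the slot, z up. Floor 320 mm long. On the robot's side a kerb: far face at x = -12 mm, top 14 mm above the floor. A tray standing here leans back 10 degrees on the first posts: centre then at x = 14 mm, 60 mm above the floor, its z axis 100 degrees from vertical.
- posts (a point): Foot of the first row of posts, middle, on the slot floor; axes as the slot's. Four steel posts 7 mm thick at y = -90, -30, 30, 90 mm, leaning back (to +x) 10 degrees, tops 78 mm above the floor. Two equal rows 30 and 60 mm farther back. Raising a tray's upper edge while its lower edge is against these posts makes it drop over the kerb into the slot and tip up until it leans on them, and stays.
- rails (a point): Midway between the upper ends of the two wooden rails, level with their top faces; axes as the slot's. The rails (y = 50 to 105 and -50 to -105 mm) slope down at 15 degrees from here to the kerb's top, 150 mm along the slope. The 100 mm between them is open down to the table, so fingers can reach behind and below the tray's upper edge there.
- stop_foot (a point): Foot of the tall end stop, on the slot floor: fixed upright metal plate 10 mm thick along the slot (y), x = -17 to 53 mm, 100 mm high; this point is midway in its thickness, axes as the slot's. It is at one end of the slot, y = +145 or -145 mm in the slot's frame; the other end has only a low cap, 12 mm high.
- tray2_mid (a point): Centre of a second equal tray that already stands in the rear slot (leaning on the second row of posts, about 31 mm behind where the first goes); leave it alone.
- bowl: Small steel bowl, 124 mm wide, 45 mm high, on the table to the robot's left; origin at the centre of its foot. Bystander.
- dipper: Pink plastic mug, 84 mm wide, 85 mm high, on the table to the robot's right; origin at the centre of its foot. Bystander.
Mind the look-alikes: they are no part of the job. What is shaped like the part that bears tray_mid but yellow is not meant.

How it is judged:
At the end, for the whole second after the job is handed in: The tray stands on a long edge in the front slot (centre 52-66 mm above its floor, 0-26 mm behind its middle), 80 to 109 degrees tilted, long edge level within 4 degrees, its end within 6 mm of the tall stop; the second tray moved under 20 mm, bowl and dipper under 30 mm (angle between tray_mid's own z axis and vertical between 1.4 and 1.9 rad and angle between tray_mid's own y axis and vertical between 1.5 and 1.64 rad and z of tray_mid in the frame of slot between 0.052 and 0.066 m and x of tray_mid in the frame of slot between 0 and 0.026 m and y of tray_mid in the frame of stop_foot between -0.096 and 0.096 m and distance of tray2_mid from where it was at the start of the episode below 0.02 m and distance of each of bowl, dipper from where it was at the start of the episode below 0.03 m); the robot touches nothing.
It fails at once if the tray in the rear slot is displaced by more than 20 mm (distance of tray2_mid from where it was at the start of the episode above 0.02 m).
It fails at once if the bowl or the dipper is pushed more than 30 mm (distance of any of bowl, dipper from where it was at the start of the episode above 0.03 m).
It also fails if it takes over 54 s, if anything falls off the work surface, if the arm or the gripper's body presses on something with over 40 N, if the wrist force passes 120 N, or if a joint passes its speed limit or range.

## Working session

There is one attempt and no reset: what is moved stays moved. The work goes in short steps, Python scripts to look and compute and a tool call to move; the robot and the scene stay as the last step left them, time stands still between calls to the robot, and variables do not carry over. Pictures are saved under pics/ and viewed, and the job is handed in when it is done.

Besides the shell and the picture viewer there is one more tool, called after "Call:" in YAML: its name, and indented under it one key for each argument. apply_moves: Moves the arm, as the interface text tells. Its arguments: {"type":"object","properties":{"steps":{"type":"array"},"hand":{"type":"number"},"grip_force":{"type":"number"}},"required":["steps"]}

```bash
ls; mkdir -p pics; python3 - <<'E'
from bench import robot
import cv2, numpy as np
print(robot.state())
for n in ["scene","top"]:
    im,d=robot.get_image(n)
    cv2.imwrite(f"pics/{n}0.png",im[:,:,::-1]); np.savez(f"pics/{n}0.npz",im=im,d=d)
    print(n,robot.calibration(n))
E
```

```text
pics
{'time': 0.0, 'joint_pos': array([-1.22326439e+00,  3.79384235e-01,  1.73477091e+00, -2.23856550e-05,
        1.02854440e+00, -3.32840358e-02]), 'joint_vel': array([ 1.72114122e-05, -2.64574552e-04, -2.06861251e-03, -5.32031497e-04,
       -2.18506301e-03, -7.85732273e-04]), 'tau': array([ 2.64235896e-03, -7.63720465e+01, -4.34372699e+01,  6.51821215e-02,
        4.24034754e-02, -9.75265061e-05]), 'tcp_pos': array([ 0.26004568, -0.64949503,  0.23231016]), 'eef_rot': array([ 0.39655487,  0.58591611, -0.39610581,  0.58527492]), 'contact_force': array([0.086523  , 0.33918644, 0.27401879]), 'wrist_torque': array([-0.04246479, -0.05635877, -0.02313271]), 'grip_width': 0.09142028357206378}
scene {'fx': 618.448353950227, 'fy': 618.448353950227, 'cx': 311.7381491564436, 'cy': 236.8532421798043, 'R': array([[-0.71940415,  0.69455134, -0.00749018],
       [ 0.56754587,  0.58156895, -0.5828115 ],
       [-0.40043645, -0.42352804, -0.81257286]]), 't': array([ 0.38202054, -0.22363488,  1.59586901])}
top {'fx': 566.8065417684836, 'fy': 566.8065417684836, 'cx': 322.15502942041894, 'cy': 239.59457801776895, 'R': array([[-0.00754353, -0.99963052, -0.02611373],
       [-0.9944368 ,  0.010243  , -0.1048357 ],
       [ 0.10506445,  0.02517762, -0.99414664]]), 't': array([0.01979013, 0.55410107, 1.19605589])}
```

View pics/scene0.png

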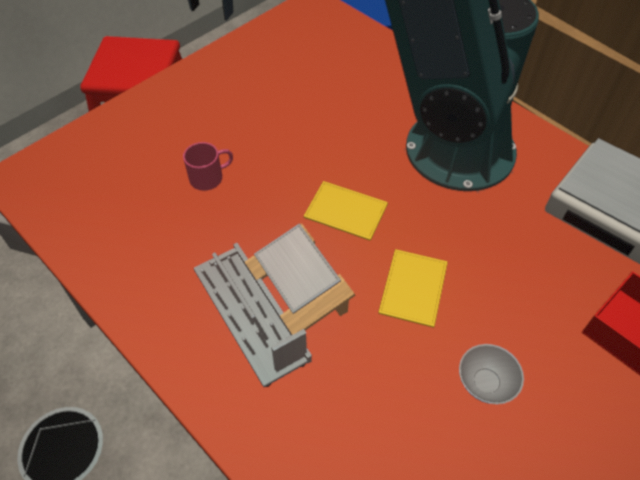

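View pics/top0.png

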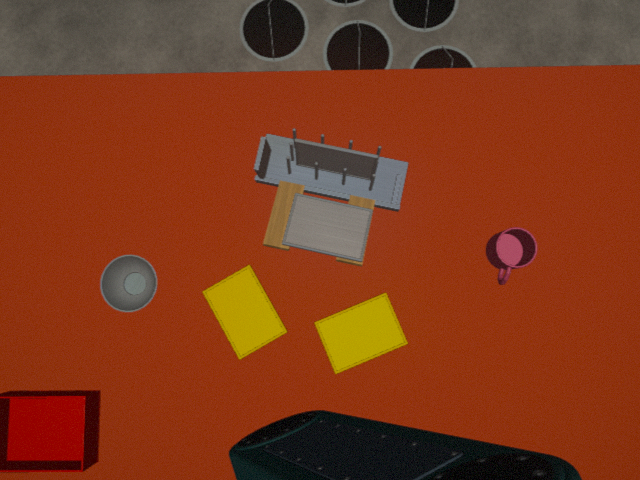

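The stop is at the left (+y) end of the slot, near top-image pixel (262,158). The grey tray lies on the rails at about (328,227), shifted towards -y. Next I'll measure the poses from depth.

```bash
cat > h.py <<'E'
import numpy as np, cv2
from bench import robot
def cloud(n,d,cal=None):
    c=cal or robot.calibration(n)
    v,u=np.mgrid[:480,:640]
    P=np.stack([(u-c['cx'])/c['fx']*d,(v-c['cy'])/c['fy']*d,d],-1)
    if 'R' in c: return (P-c['t'])@c['R']   # R^T(P-t)
    T=c['tool_from_camera']; return P@T[:3,:3].T+T[:3,3]
E
python3 - <<'E'
from h import *
for n in ["top","scene"]:
    z=np.load(f"pics/{n}0.npz"); im,d=z['im'],z['d']; W=cloud(n,d)
    hsv=cv2.cvtColor(im,cv2.COLOR_RGB2HSV)
    if n=="top":
        big=cv2.resize(im[110:280,240:420],None,fx=4,fy=4,interpolation=cv2.INTER_CUBIC)
    else: big=cv2.resize(im[220:390,180:370],None,fx=4,fy=3.5,interpolation=cv2.INTER_CUBIC)
    cv2.imwrite(f"pics/{n}0z.png",big[:600,:800,::-1])
    g=((hsv[...,1]<70)&(hsv[...,2]>90)).astype(np.uint8)
    nn,lab,st,ce=cv2.connectedComponentsWithStats(g)
    for i in range(1,nn):
        if st[i,4]>150:
            m=lab==i; p=W[m]; print(n,st[i],ce[i].round(0),np.median(p,0).round(3),p.min(0).round(3),p.max(0).round(3))
    hh=W[...,2]; print('table z',np.median(hh[(d>0)&(hsv[...,1]>200)]))
    # wood
    wd=((hsv[...,0]>10)&(hsv[...,0]<22)&(hsv[...,1]>80)&(hsv[...,1]<200)).astype(np.uint8)
    nn,lab,st,ce=cv2.connectedComponentsWithStats(wd)
    for i in range(1,nn):
        if st[i,4]>60:
            p=W[lab==i]; print('wood',n,st[i],np.median(p,0).round(3),p.min(0).round(3),p.max(0).round(3))
E
```

```text
top [    0     0   640    76 24832] [327.  39.] [ 1.373  0.067 -0.75 ] [ 0.426 -1.135 -0.774] [1.548 1.244 1.248]
top [ 254  134  154   75 4623] [334. 174.] [ 0.692 -0.012  0.031] [ 0.426 -0.172  0.021] [0.79  0.159 1.248]
top [ 282  193   91   68 4269] [328. 227.] [0.576 0.002 0.073] [ 0.426 -0.092  0.052] [0.652 0.096 1.248]
top [101 255  56  57 257] [129. 283.] [0.462 0.426 0.046] [ 0.404 -0.016  0.   ] [0.524 0.505 1.248]
top [ 111  264   42   40 1238] [132. 284.] [0.463 0.435 0.011] [ 0.421 -0.016 -0.003] [0.506 0.475 1.248]
table z 0.0005256285944867993
wood top [ 263  181   42   70 1354] [0.606 0.102 0.064] [ 0.426 -0.016 -0.007] [0.682 0.147 1.248]
wood top [348 195  27  15 249] [ 0.633 -0.07   0.047] [ 0.426 -0.098 -0.003] [ 0.649 -0.016  1.248]
wood top [336 253  29  13 130] [ 0.504 -0.043  0.081] [ 0.496 -0.073 -0.003] [ 0.52  -0.015  0.089]
scene [    0     0   222   125 13144] [72. 41.] [ 0.312 -1.745 -0.474] [-0.527 -1.774 -0.672] [1.041 0.541 1.169]
scene [ 180    0  104   58 1101] [227.  27.] [-0.503 -1.697 -0.747] [-0.859 -1.759 -0.771] [1.041 0.541 1.169]
scene [   
[... 483 characters left out ...]
.716 0.006 0.032] [ 0.619 -0.175  0.02 ] [1.041 0.541 1.169]
scene [ 459  344   64   60 2942] [491. 374.] [0.451 0.427 0.021] [0.403 0.367 0.   ] [1.041 0.541 1.169]
table z -0.2838740388219026
wood scene [  512     0   128   157 15335] [-0.73  -0.014 -0.171] [-0.815 -0.303 -0.431] [1.041 0.541 1.169]
wood scene [303 181  85  60 386] [ 0.348 -0.073  0.006] [ 0.262 -0.172 -0.004] [0.442 0.033 0.016]
wood scene [378 249  70  79 422] [0.399 0.179 0.006] [ 0.293  0.088 -0.004] [1.041 0.541 1.169]
wood scene [245 255  22  25 282] [ 0.632 -0.07   0.049] [ 0.614 -0.101  0.038] [ 0.65  -0.042  0.058]
wood scene [ 280  274   75   60 1656] [0.607 0.101 0.063] [ 0.493  0.032 -0.001] [1.041 0.541 1.169]
```

```bash
python3 - <<'E'
from h import *
z=np.load("pics/top0.npz"); im,d=z['im'],z['d']; W=cloud("top",d)
for v in range(125,270,4):
    print(v,[f"{W[v,u,2]*1000:.0f}" for u in range(250,416,6)])
E
```

```text
125 ['-2', '0', '2', '-0', '-1', '1', '4', '-2', '3', '3', '-1', '3', '2', '-1', '4', '-0', '2', '2', '-2', '1', '1', '-4', '0', '1', '0', '-0', '-1', '3']
129 ['2', '-2', '1', '-3', '4', '1', '-1', '3', '4', '-2', '0', '1', '-1', '-1', '1', '2', '-3', '-6', '1', '1248', '-0', '0', '3', '-4', '-0', '-9', '2', '2']
133 ['0', '6', '3', '-2', '2', '0', '-3', '5', '5', '3', '1', '1', '0', '3', '1', '-2', '-0', '1', '-1', '2', '-0', '1', '4', '-2', '-1', '-2', '1', '1']
137 ['-1', '3', '133', '26', '33', '32', '27', '1', '3', '0', '2', '-0', '106', '-3', '-1', '2', '1', '1', '3', '-2', '0', '-2', '-5', '-1', '-4', '3', '2', '1']
141 ['3', '7', '126', '36', '34', '31', '32', '28', '149', '150', '146', '3', '89', '-1', '-0', '-7', '2', '108', '1', '2', '2', '-2', '3', '-1', '7', '-2', '-1', '-1']
145 ['1', '0', '133', '81', '32', '28', '28', '106', '132', '134', '139', '150', '148', '149', '2', '1', '-2', '91', '2', '3', '0', '-4', '7', '-2', '-2', '-4', '5', '-0']
149 ['-1', '4', '131', '72', '28', '23', '31', '86', '112', '117', '122', '127', '134', '138', '150', '149', '151', '-1', '-0',
[... 4411 characters left out ...]
'89', '83', '77', '-1', '3', '-2', '4', '-2', '1', '-1', '-1']
257 ['3', '-2', '-3', '2', '3', '0', '3', '-1', '2', '4', '-1', '5', '1', '-4', '3', '86', '87', '88', '84', '1', '-3', '2', '2', '0', '-4', '0', '-2', '1']
261 ['2', '1', '1', '-2', '-4', '-5', '4', '-2', '-1', '-0', '1', '-0', '-3', '1248', '2', '74', '83', '84', '82', '-3', '-1', '-1', '-1', '1', '-2', '-0', '2', '0']
265 ['13', '3', '1', '2', '6', '1', '2', '-2', '-2', '-0', '5', '1', '3', '-2', '2', '-3', '4', '4', '71', '0', '-2', '1', '-1', '3', '1', '1', '0', '-0']
269 ['8', '3', '2', '-1', '-3', '-2', '-2', '-5', '-2', '2', '1', '-2', '-2', '3', '3', '-2', '3', '4', '4', '-0', '-3', '-3', '0', '4', '-1', '-4', '-5', '2']
```

```bash
python3 - <<'E'
from h import *
z=np.load("pics/top0.npz"); im,d=z['im'],z['d']; W=cloud("top",d)
hsv=cv2.cvtColor(im,cv2.COLOR_RGB2HSV)
reg=np.zeros((480,640),bool); reg[120:275,245:425]=1
ok=reg&(W[...,2]<0.2)&(d>0)
# tray
g=((hsv[...,1]<70)&(hsv[...,2]>90)).astype(np.uint8)
nn,lab,st,ce=cv2.connectedComponentsWithStats(g)
m=(lab==lab[227,328])
c=max(cv2.findContours(m.astype(np.uint8),cv2.RETR_EXTERNAL,cv2.CHAIN_APPROX_NONE)[0],key=cv2.contourArea)
q=W[cv2.erode(m.astype(np.uint8),np.ones((9,9)))>0]; q=q[q[:,2]<.2]
A=np.c_[q[:,:2],np.ones(len(q))]; co=np.linalg.lstsq(A,q[:,2],rcond=None)[0]
print('tray plane',co.round(4),'slope deg',np.degrees(np.arctan(np.hypot(*co[:2]))),'downhill az',np.degrees(np.arctan2(-co[1],-co[0])))
# ray-plane for contour
cal=robot.calibration("top")
def ray_plane(uv,co):
    dirs=np.c_[(uv[:,0]-cal['cx'])/cal['fx'],(uv[:,1]-cal['cy'])/cal['fy'],np.ones(len(uv))]@cal['R']
    o=-cal['R'].T@cal['t']
    n=np.array([-co[0],-co[1],1]); s=(co[2]-o@n)/(dirs@n)
    return o+dirs*s[:,None]
P=ray_plane(c[:,0,:].astype(float),co)
r=cv2.minAreaRect((P[:,:2]*1000).astype(np.float32)); print('tray rect',r); b=cv2.boxPoints(r); print(b)
print('corner z',[co@[x/1000,y/1000,1] for x,y in b])
# wood plane
wd=((hsv[...,0]>10)&(hsv[...,0]<22)&(hsv[...,1]>80)&(hsv[...,1]<200)).astype(np.uint8)
wm=(cv2.erode(wd,np.ones((3,3)))>0)&ok&(W[...,2]>.035)
q=W[wm];A=np.c_[q[:,:2],np.ones(len(q))]; cw=np.linalg.lstsq(A,q[:,2],rcond=None)[0]
print('wood plane',cw.round(4),np.degrees(np.arctan(np.hypot(*cw[:2]))),np.degrees(np.arctan2(-cw[1],-cw[0])))
nn,lab2,st2,_=cv2.connectedComponentsWithStats(wd)
i=lab2[230,272]; c2=cv2.findContours((lab2==i).astype(np.uint8),cv2.RETR_EXTERNAL,cv2.CHAIN_APPROX_NONE)[0][0]
P=ray_plane(c2[:,0,:].astype(float),cw); P=P*1000
hull=cv2.approxPolyDP(P[:,:2].astype(np.float32),6,True); print('left rail poly',hull[:,0].round(0))
# base plate
bm=(ok&(W[...,2]>.02)&(W[...,2]<.05)&(hsv[...,1]<120)&~m&(wd==0))
q=W[bm]*1000; r=cv2.minAreaRect(q[:,:2].astype(np.float32)); print('base rect',r,cv2.boxPoints(r))
# kerb
k=W[ok&(W[...,2]>.038)&(W[...,2]<.048)&(hsv[...,1]<120)&~m&(wd==0)]*1000
r=cv2.fitLine(k[:,:2].astype(np.float32),cv2.DIST_HUBER,0,.01,.01).ravel(); print('kerb',r,np.degrees(np.arctan2(r[1],r[0])),len(k), np.percentile(k[:,1],[2,98]))
# stop
s=ok.copy(); s[:,275:]=0; s=W[s&(W[...,2]>.115)]*1000; print('stop top', s.mean(0),s.min(0),s.max(0),len(s))
E
```

```text
tray plane [-0.2628  0.0603  0.2244] slope deg 15.089667856056005 downhill az -12.930900179633712
tray rect ((577.5399780273438, 2.3719482421875), (168.52740478515625, 116.22393035888672), 76.92499542236328)
[[501.8719   -66.56074 ]
 [615.0827   -92.85366 ]
 [653.20807   71.304634]
 [539.99725   97.59756 ]]
corner z [np.float64(0.08848257831563597), np.float64(0.05714553735900607), np.float64(0.057031239557589625), np.float64(0.08836828051421952)]
wood plane [-0.262   0.0607  0.2171] 15.055063693915729 -13.04853570310195
left rail poly [[681. 105.]
 [541. 136.]
 [528.  84.]
 [536.  82.]
 [547.  99.]
 [653.  74.]
 [653.  57.]
 [669.  53.]]
base rect ((704.1867065429688, -7.0421295166015625), (319.6493225097656, 111.6597671508789), 77.55815887451172) [[ 615.234   -151.08488]
 [ 724.2715  -175.14182]
 [ 793.1394   137.00063]
 [ 684.1019   161.05756]]
kerb [1.9383718e-01 9.8103374e-01 6.6111835e+02 1.0427682e+01] 78.8232 797 [-151.92972853  150.99778294]
stop top [720.60891354 136.62414193 128.57893989] [686.88559027 125.68215223 115.3687334 ] [756.30629865 148.82955581 136.52160456] 213
```

View pics/top0z.png

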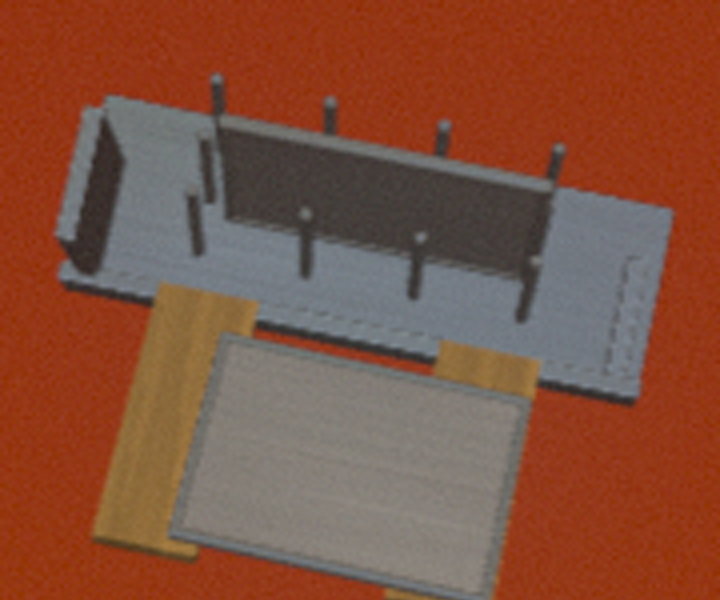

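View pics/scene0z.png

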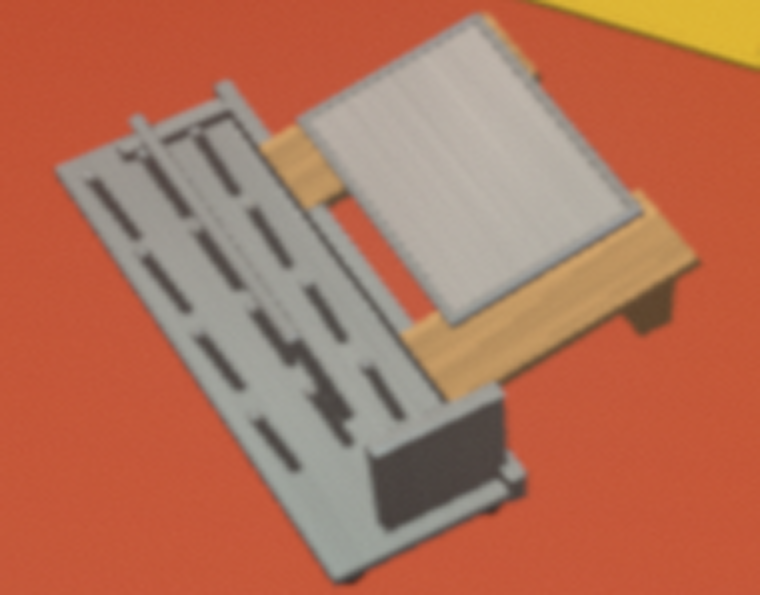

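```bash
cat >> h.py <<'E'
from scipy.spatial.transform import Rotation as Rn
TH=np.radians(-12.8)
EX=np.array([np.cos(TH),np.sin(TH),0]); EY=np.array([-np.sin(TH),np.cos(TH),0]); EZ=np.array([0,0,1.])
S0=np.array([.6714,-.001,.030])   # slot floor centre
def slot(p): d=np.asarray(p)-S0; return np.array([d@EX,d@EY,d@EZ])
def world(s): return S0+s[0]*EX+s[1]*EY+s[2]*EZ
def tool(pitch,sgn): # pitch from vertical toward +x rack, deg ; z=sgn*EY
    a=np.radians(pitch); x=np.sin(a)*EX-np.cos(a)*EZ; z=sgn*EY; y=np.cross(z,x)
    return Rn.from_matrix(np.c_[x,y,z])
def rep():
    s=robot.state(); R=Rn.from_quat(s['eef_rot']); tip=s['tcp_pos']+R.apply([.019,0,0])
    print('t',round(s['time'],2),'q',s['joint_pos'].round(3),'tcp',s['tcp_pos'].round(4),'slot tip',(slot(tip)*1000).round(1),'F',s['contact_force'].round(1),'w',round(s['grip_width'],4))
    print('axes slot',[np.array([R.apply(e)@EX,R.apply(e)@EY,R.apply(e)@EZ]).round(3) for e in np.eye(3)])
    return s,R
def plan(tip_s,Rt,n,s=None,R=None):
    "n equal rows (tool frame) to bring tip to slot coords tip_s (m), orientation Rt: rotation uniform, shift recomputed"
    st=robot.state(); R=Rn.from_quat(st['eef_rot']); p=st['tcp_pos']
    pt=world(tip_s)-Rt.apply([.019,0,0]); w=(R.inv()*Rt).as_rotvec()
    print('total tool shift',(R.inv().apply(pt-p)).round(4),'rotvec',w.round(4),'deg',np.degrees(np.linalg.norm(w)).round(1))
    return R.inv().apply(pt-p),w
E
python3 - <<'E'
from h import *
s,R=rep()
for sg in (1,-1):
  print(sg,[plan((-.19,-.014,.12),tool(0,sg),1)])
z=np.load("pics/top0.npz"); 
# bystander positions
W=cloud("top",z['d']); hsv=cv2.cvtColor(z['im'],cv2.COLOR_RGB2HSV)
m=(hsv[...,0]>165)&(hsv[...,2]>120)&(hsv[...,1]<190); m[:,:450]=0;p=W[m]; p=p[p[:,2]<.2]; print('dipper',np.median(p,0),p.min(0),p.max(0),slot(np.median(p,0)))
E
```

```text
t 0.1 q [-1.223  0.379  1.735 -0.     1.028 -0.033] tcp [ 0.26   -0.6496  0.2324] slot tip [-257.5 -723.6  183.4] F [-1.2  0.1 -0.2] w 0.0915
axes slot [array([-0.001,  0.001, -1.   ]), array([0.823, 0.568, 0.   ]), array([ 0.568, -0.823, -0.001])]
total tool shift [ 0.0639  0.4586 -0.5456] rotvec [-2.5374e+00 -4.0000e-04 -1.2000e-03] deg 145.4
1 [(array([ 0.0638893 ,  0.45864371, -0.54555744]), array([-2.53737236e+00, -3.81869838e-04, -1.24441734e-03]))]
total tool shift [ 0.0639  0.4586 -0.5456] rotvec [ 6.042e-01 -1.000e-03  3.000e-04] deg 34.6
-1 [(array([ 0.0638893 ,  0.45864371, -0.54555744]), array([ 6.04219986e-01, -9.50846131e-04,  2.91782705e-04]))]
dipper [ 0.52807769 -0.39086723  0.00653991] [ 0.46443948 -0.42551978 -0.00170183] [ 0.57084789 -0.34208824  0.09047835] [-0.05338616 -0.41193162 -0.02346009]
```

Call:
apply_moves:
  steps: [0, 0.023, -0.0273, 0, 0, 0, 0, 0.023, -0.0273, 0, 0, 0, 0, 0.023, -0.0273, 0, 0, 0, 0, 0.023, -0.0273, 0, 0, 0, 0, 0.023, -0.0273, 0, 0, 0, 0, 0.023, -0.0273, 0, 0, 0, 0, 0.023, -0.0273, 0, 0, 0, 0, 0.023, -0.0273, 0, 0, 0, 0, 0.023, -0.0273, 0, 0, 0, 0, 0.023, -0.0273, 0, 0, 0, 0, 0.023, -0.0273, 0, 0, 0, 0, 0.023, -0.0273, 0, 0, 0, 0, 0.023, -0.0273, 0, 0, 0, 0, 0.023, -0.0273, 0, 0, 0, 0, 0.023, -0.0273, 0, 0, 0, 0, 0.023, -0.0273, 0, 0, 0, 0, 0.023, -0.0273, 0, 0, 0, 0, 0.023, -0.0273, 0, 0, 0, 0, 0.023, -0.0273, 0, 0, 0, 0, 0.023, -0.0273, 0, 0, 0]
  hand: -0.35

```text
time: 2.1
tcp_pos: [0.4844, 0.0295, 0.2329]
eef_rot: [0.396, 0.586, -0.396, 0.586]
contact_force: [0.3, -0.6, 1.0]
grip_width: 0.0297
```

Call:
apply_moves:
  steps: [0, 0, 0, 0.1, 0, 0, 0, 0, 0, 0.1, 0, 0, 0, 0, 0, 0.1, 0, 0, 0, 0, 0, 0.1, 0, 0, 0, 0, 0, 0.1, 0, 0, 0, 0, 0, 0.104, 0, 0]

```text
time: 2.7
tcp_pos: [0.4841, 0.028, 0.2327]
eef_rot: [-0.553, -0.44, 0.554, -0.44]
contact_force: [1.0, -0.2, 0.6]
grip_width: 0.0297
```

```bash
python3 - <<'E'
from h import *
s,R=rep()
plan((-.19,-.014,.12),tool(0,-1),1)
plan((-.19,-.014,.12),tool(30,-1),1)
E
```

```text
t 2.7 q [0.01  0.033 2.161 0.    0.948 1.808] tcp [0.4841 0.028  0.2327] slot tip [-189.1  -13.2  183.7] F [ 1.  -0.2  0.6] w 0.0297
axes slot [array([-0., -0., -1.]), array([ 1.   , -0.004, -0.   ]), array([-0.004, -1.   ,  0.   ])]
total tool shift [ 0.0637 -0.0009  0.0008] rotvec [-0.0039  0.0001  0.0004] deg 0.2
total tool shift [ 0.0663 -0.0104  0.0008] rotvec [-0.0038  0.0011  0.524 ] deg 30.0
```

```bash
python3 - <<'E'
from h import *
plan((-.19,-.014,.183),tool(10,-1),1)
R=tool(10,-1); print('slot->tool', [R.inv().apply(e).round(3) for e in (EX,EY,EZ)])
E
```

```text
total tool shift [ 0.001  -0.0042  0.0008] rotvec [-0.0039  0.0004  0.175 ] deg 10.0
slot->tool [array([0.174, 0.985, 0.   ]), array([-0.,  0., -1.]), array([-0.985,  0.174,  0.   ])]
```

Call:
apply_moves:
  steps: [0, -0.002, 0.001, -0.004, 0, 0.09, 0, -0.002, 0, 0, 0, 0.085, 0.0195, -0.0034, 0, 0, 0, 0, 0.0195, -0.0034, 0, 0, 0, 0, 0.0195, -0.0034, 0, 0, 0, 0, 0.0195, -0.0034, 0, 0, 0, 0, 0.0195, -0.0034, 0, 0, 0, 0, 0.0195, -0.0034, 0, 0, 0, 0, 0, 0, 0, 0, 0, 0]

```text
time: 3.6
tcp_pos: [0.4788, 0.0278, 0.1119]
eef_rot: [0.587, 0.393, -0.512, 0.488]
contact_force: [-0.9, 0.5, 1.1]
grip_width: 0.0298
```

```bash
python3 - <<'E'
from h import *
rep()
plan((-.19,-.014,.025),tool(10,-1),1)
for n in ("wrist","scene"):
    im,d=robot.get_image(n); 
    if n=="scene": im=cv2.resize(im[160:400,150:450],None,fx=2.5,fy=2.5,interpolation=cv2.INTER_CUBIC)
    cv2.imwrite(f"pics/{n}1.png",im[:,:,::-1])
E
```

```text
t 3.6 q [ 0.032  0.182  2.297 -0.091  0.498  1.898] tcp [0.4788 0.0278 0.1119] slot tip [-190.9  -14.6   63.2] F [-0.9  0.5  1.1] w 0.0298
axes slot [array([ 0.17 , -0.   , -0.985]), array([0.985, 0.004, 0.17 ]), array([ 0.004, -1.   ,  0.001])]
total tool shift [ 0.0378 -0.0056 -0.0007] rotvec [0.0044 0.0005 0.0035] deg 0.3
```

View pics/wrist1.png

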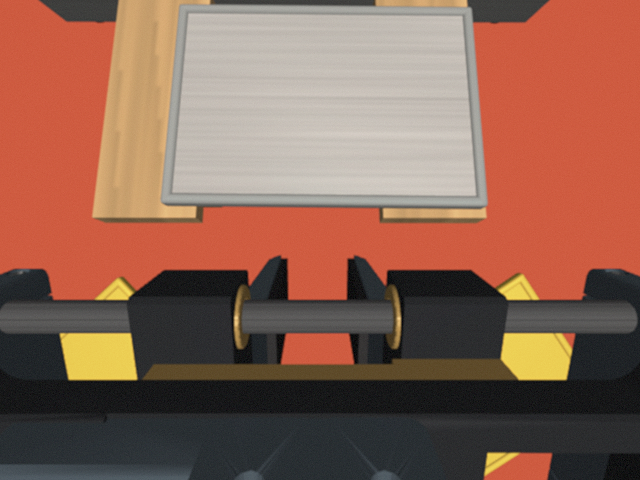

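View pics/scene1.png

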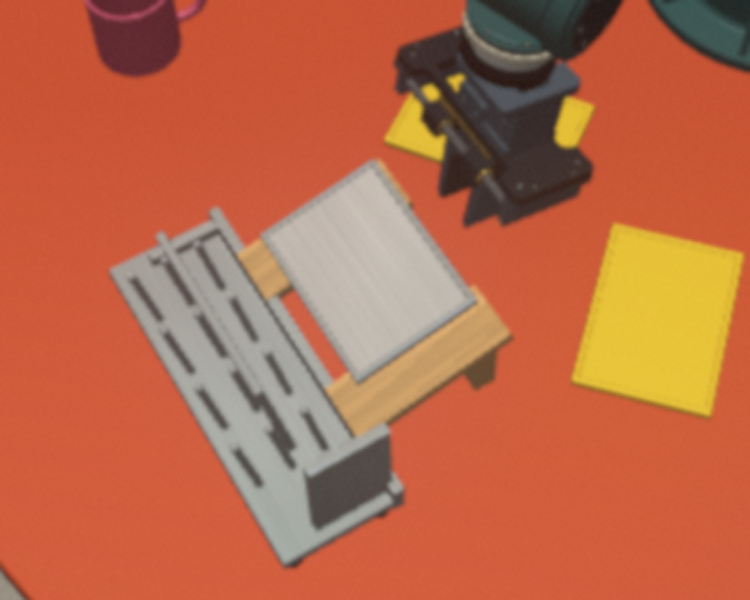

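The wrist view shows the fingers at about (270–360, 260), midway in the gap between the rails and centred on the tray's upper edge. Next I'll descend and push the tray down-slope.

Call:
apply_moves:
  steps: [0.019, -0.003, 0, 0, 0, 0, 0.019, -0.003, 0, 0, 0, 0, 0.0017, 0.01, 0, 0, 0, 0, 0.0017, 0.01, 0, 0, 0, 0, 0.0025, 0.0055, 0, 0, 0, 0, 0.0025, 0.0055, 0, 0, 0, 0, 0.0025, 0.0055, 0, 0, 0, 0, 0.0025, 0.0055, 0, 0, 0, 0, 0.0025, 0.0055, 0, 0, 0, 0, 0, 0, 0, 0, 0, 0]

```text
time: 4.7
tcp_pos: [0.5303, 0.0167, 0.0681]
eef_rot: [0.588, 0.392, -0.511, 0.489]
contact_force: [-0.1, -0.7, -0.0]
grip_width: 0.0292
```

```bash
cat > look.py <<'E'
from h import *
import sys
k=sys.argv[1]
rep()
im,d=robot.get_image("scene"); np.savez(f"pics/scene{k}.npz",im=im,d=d)
cv2.imwrite(f"pics/scene{k}.png",cv2.resize(im[180:400,150:430],None,fx=2.5,fy=2.5,interpolation=cv2.INTER_CUBIC)[:,:,::-1])
im,d=robot.get_image("wrist"); cv2.imwrite(f"pics/wrist{k}.png",im[:,:,::-1])
E
python3 look.py 2
```

```text
t 4.7 q [ 0.006  0.34   2.207 -0.095  0.426  1.879] tcp [0.5303 0.0167 0.0681] slot tip [-138.2  -14.    19.4] F [-0.1 -0.7 -0. ] w 0.0292
axes slot [array([ 0.175,  0.001, -0.985]), array([0.985, 0.004, 0.175]), array([ 0.004, -1.   ,  0.   ])]
```

View pics/wrist2.png

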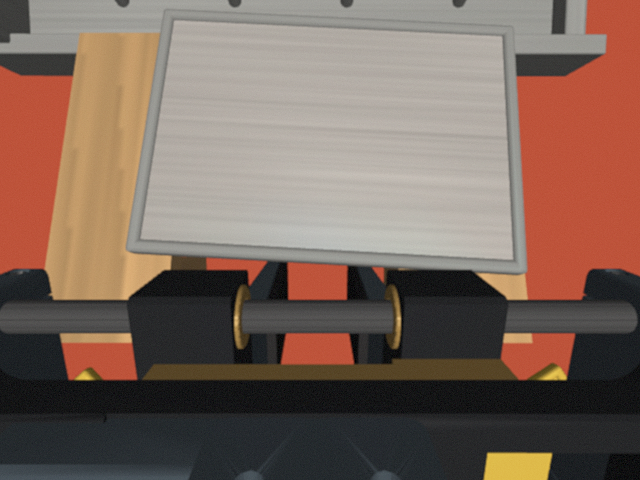

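The wrist view shows the tray slid down to row 15–265, yawed about 3° with its left end ahead and its lower edge over the kerb. I'll keep pushing until it meets the posts.

Call:
apply_moves:
  steps: [0.0025, 0.0055, 0, 0, 0, 0, 0.0025, 0.0055, 0, 0, 0, 0, 0.0025, 0.0055, 0, 0, 0, 0, 0, 0, 0, 0, 0, 0]

```text
time: 5.2
tcp_pos: [0.5468, 0.0128, 0.0631]
eef_rot: [0.588, 0.393, -0.511, 0.489]
contact_force: [-0.5, -0.7, -0.6]
grip_width: 0.0292
```

```bash
python3 look.py 3
```

```text
t 5.2 q [-2.000e-03  3.700e-01  2.174e+00 -9.100e-02  4.290e-01  1.868e+00] tcp [0.5468 0.0128 0.0631] slot tip [-121.3  -14.1   14.4] F [-0.5 -0.7 -0.6] w 0.0292
axes slot [array([ 0.173,  0.   , -0.985]), array([0.985, 0.004, 0.173]), array([ 0.004, -1.   ,  0.   ])]
```

View pics/wrist3.png

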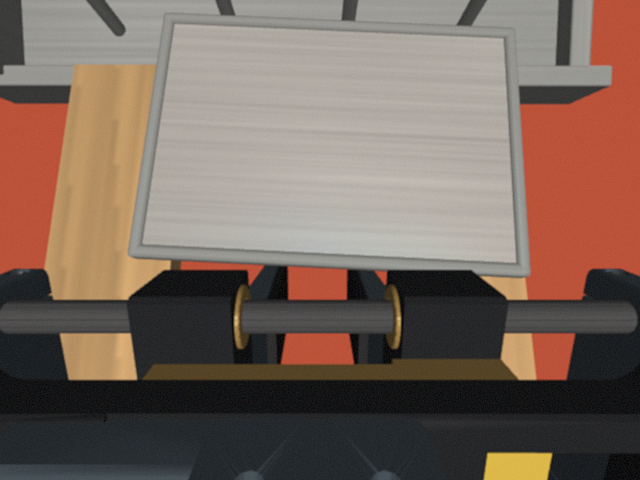

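View pics/scene3.png

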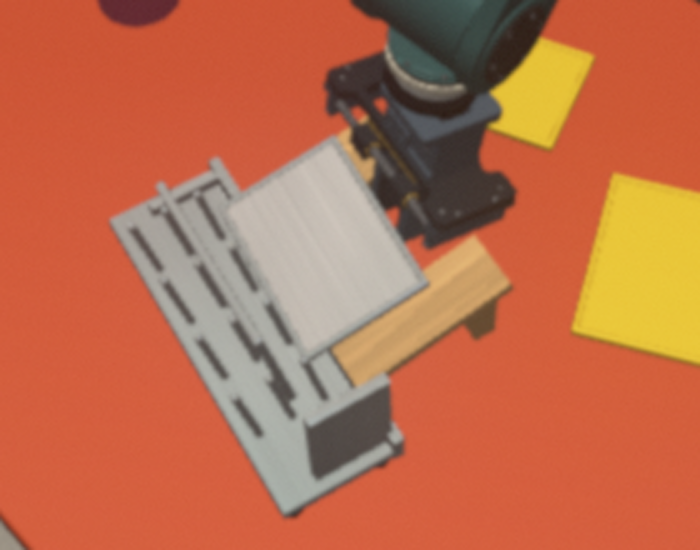

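Call:
apply_moves:
  steps: [0.0017, 0.0036, 0, 0, 0, 0, 0.0017, 0.0036, 0, 0, 0, 0, 0.0017, 0.0036, 0, 0, 0, 0, 0, 0, 0, 0, 0, 0]

```text
time: 5.7
tcp_pos: [0.5517, 0.0108, 0.058]
eef_rot: [0.585, 0.395, -0.515, 0.486]
contact_force: [-32.0, 4.6, 11.0]
grip_width: 0.0295
```

```bash
python3 look.py 4
```

```text
t 5.7 q [-0.006  0.388  2.159 -0.088  0.438  1.861] tcp [0.5517 0.0108 0.058 ] slot tip [-116.2  -15.1    9.3] F [-32.    4.6  11. ] w 0.0295
axes slot [array([ 0.162, -0.002, -0.987]), array([0.987, 0.004, 0.162]), array([ 0.004, -1.   ,  0.003])]
```

View pics/wrist4.png

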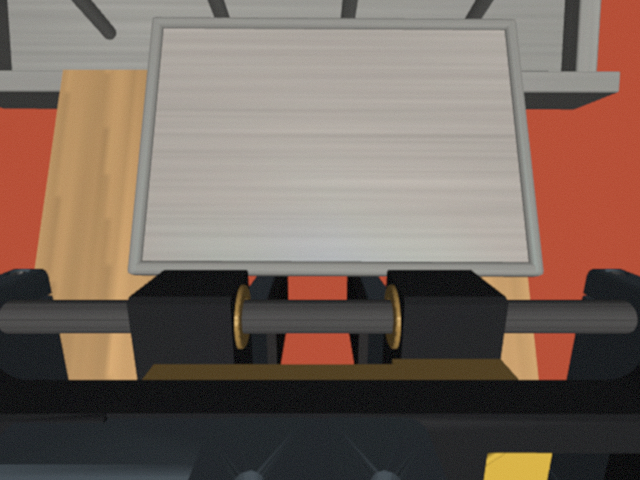

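The tray is now squared against the posts: the contact force is 32 N and its lower edge is level in view at row 20. Now I'll lift along the arc.

Call:
apply_moves:
  steps: [-0.0054, 0.0025, 0, 0, 0, 0, -0.0054, 0.0025, 0, 0, 0, 0, -0.0054, 0.0025, 0, 0, 0, 0, -0.0054, 0.0025, 0, 0, 0, 0, 0, 0, 0, 0, 0, 0]

```text
time: 6.3
tcp_pos: [0.5599, 0.0093, 0.0824]
eef_rot: [0.586, 0.394, -0.513, 0.487]
contact_force: [-24.2, 3.0, 9.1]
grip_width: 0.0298
```

```bash
python3 look.py 5
```

```text
t 6.3 q [-0.009  0.349  2.146 -0.079  0.485  1.848] tcp [0.5599 0.0093 0.0824] slot tip [-107.9  -14.7   33.7] F [-24.2   3.    9.1] w 0.0298
axes slot [array([ 0.166, -0.001, -0.986]), array([0.986, 0.004, 0.166]), array([ 0.004, -1.   ,  0.002])]
```

View pics/wrist5.png

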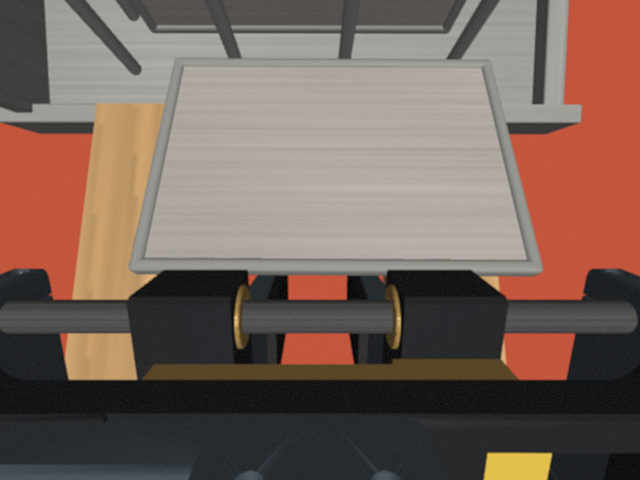

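View pics/scene5.png

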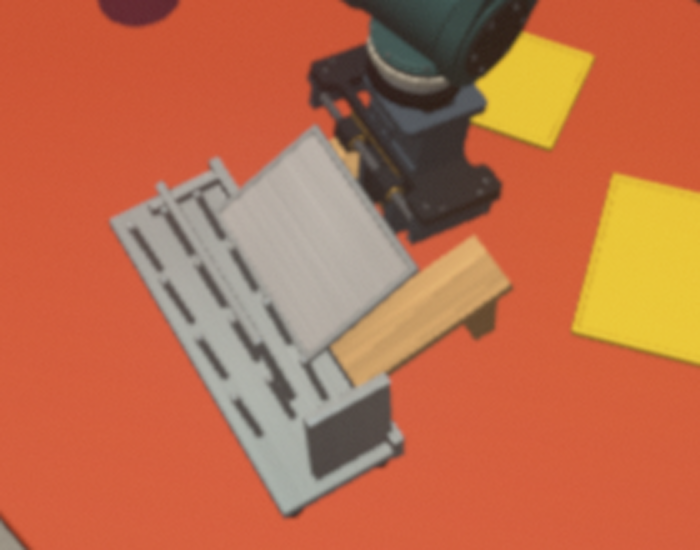

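The lift is working: the tray is tilted about 30° with its upper edge resting on the fingers. I'll continue.

Call:
apply_moves:
  steps: [-0.0049, 0.0052, 0, 0, 0, 0, -0.0049, 0.0052, 0, 0, 0, 0, -0.0049, 0.0052, 0, 0, 0, 0, -0.0049, 0.0052, 0, 0, 0, 0, 0, 0, 0, 0, 0, 0]

```text
time: 6.9
tcp_pos: [0.5814, 0.0054, 0.1073]
eef_rot: [0.589, 0.392, -0.51, 0.489]
contact_force: [-3.3, -0.5, 1.8]
grip_width: 0.0294
```

```bash
python3 look.py 6
```

```text
t 6.9 q [-0.016  0.329  2.107 -0.07   0.534  1.831] tcp [0.5814 0.0054 0.1073] slot tip [-85.8 -13.6  58.6] F [-3.3 -0.5  1.8] w 0.0294
axes slot [array([ 0.176,  0.001, -0.984]), array([0.984, 0.004, 0.176]), array([ 0.004, -1.   , -0.   ])]
```

View pics/wrist6.png

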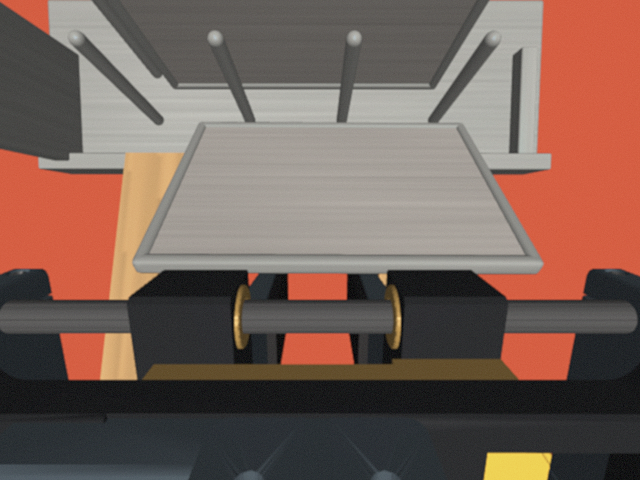

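View pics/scene6.png

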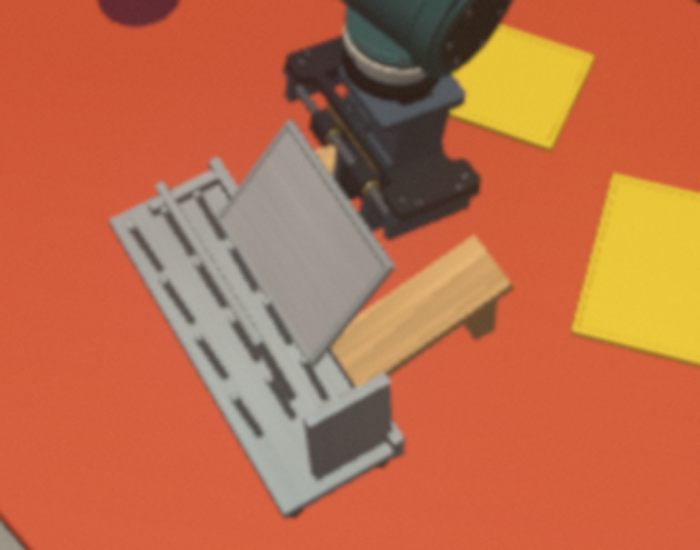

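Call:
apply_moves:
  steps: [-0.0032, 0.0064, 0, 0, 0, 0, -0.0032, 0.0064, 0, 0, 0, 0, -0.0032, 0.0064, 0, 0, 0, 0, -0.0032, 0.0064, 0, 0, 0, 0, -0.0015, 0.007, 0, 0, 0, 0, -0.0015, 0.007, 0, 0, 0, 0, -0.0015, 0.007, 0, 0, 0, 0, -0.0015, 0.007, 0, 0, 0, 0, 0, 0, 0, 0, 0, 0]

```text
time: 7.9
tcp_pos: [0.6299, -0.0055, 0.1347]
eef_rot: [0.588, 0.392, -0.511, 0.489]
contact_force: [-0.9, 0.5, 0.1]
grip_width: 0.0298
```

```bash
python3 look.py 7
```

```text
t 7.9 q [-0.033  0.348  2.006 -0.056  0.616  1.8  ] tcp [ 0.6299 -0.0055  0.1347] slot tip [-36.1 -13.5  86. ] F [-0.9  0.5  0.1] w 0.0298
axes slot [array([ 0.175,  0.001, -0.985]), array([0.985, 0.004, 0.175]), array([ 0.004, -1.   , -0.   ])]
```

View pics/wrist7.png

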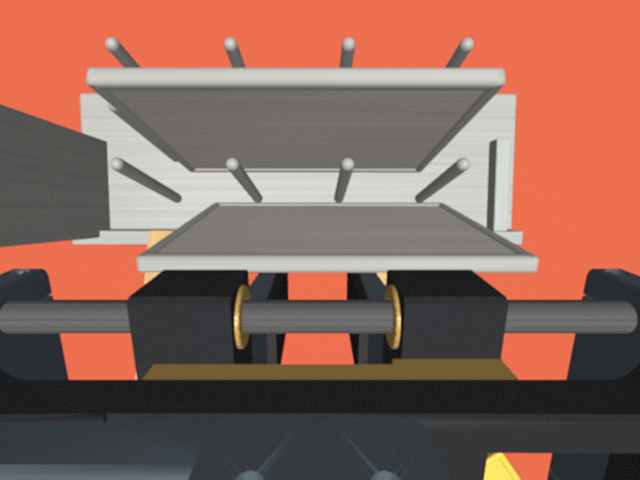

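View pics/scene7.png

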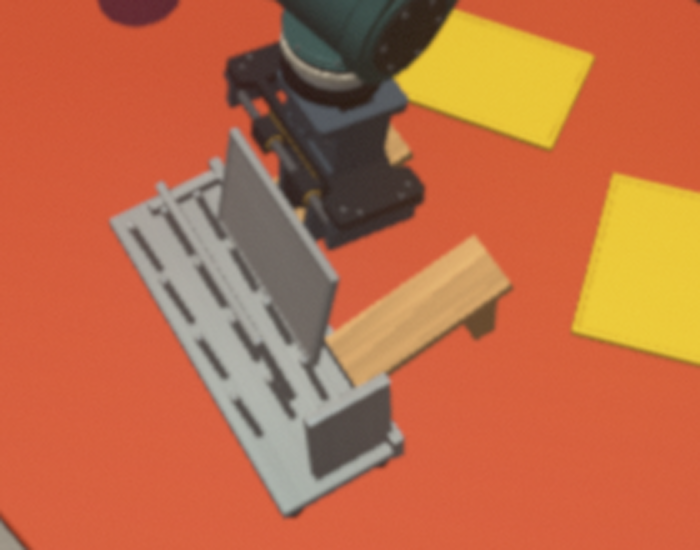

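Call:
apply_moves:
  steps: [0.0002, 0.006, 0, 0, 0, 0, 0.0002, 0.006, 0, 0, 0, 0, 0.0004, 0.006, 0, 0, 0, 0, 0.0004, 0.006, 0, 0, 0, 0, 0.0006, 0.005, 0, 0, 0, 0, 0.0006, 0.004, 0, 0, 0, 0, 0, 0, 0, 0, 0, 0]

```text
time: 8.7
tcp_pos: [0.6615, -0.0125, 0.1377]
eef_rot: [0.588, 0.392, -0.511, 0.489]
contact_force: [-1.4, -0.6, -0.9]
grip_width: 0.0297
```

```bash
python3 look.py 8
```

```text
t 8.7 q [-0.043  0.387  1.941 -0.051  0.642  1.786] tcp [ 0.6615 -0.0125  0.1377] slot tip [ -3.8 -13.4  89. ] F [-1.4 -0.6 -0.9] w 0.0297
axes slot [array([ 0.174,  0.001, -0.985]), array([0.985, 0.004, 0.174]), array([ 0.004, -1.   ,  0.   ])]
```

View pics/wrist8.png

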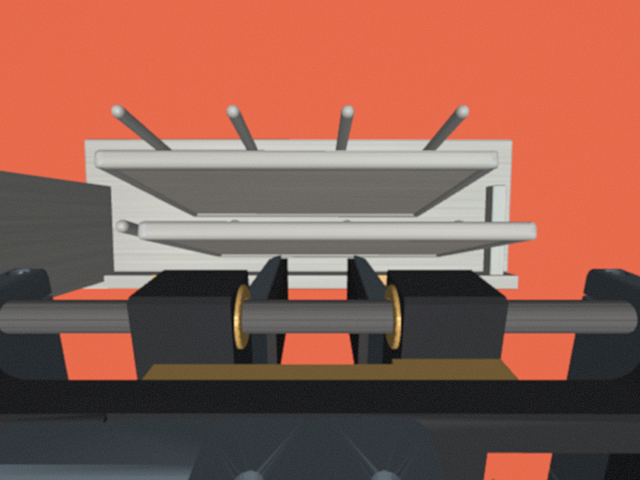

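View pics/scene8.png

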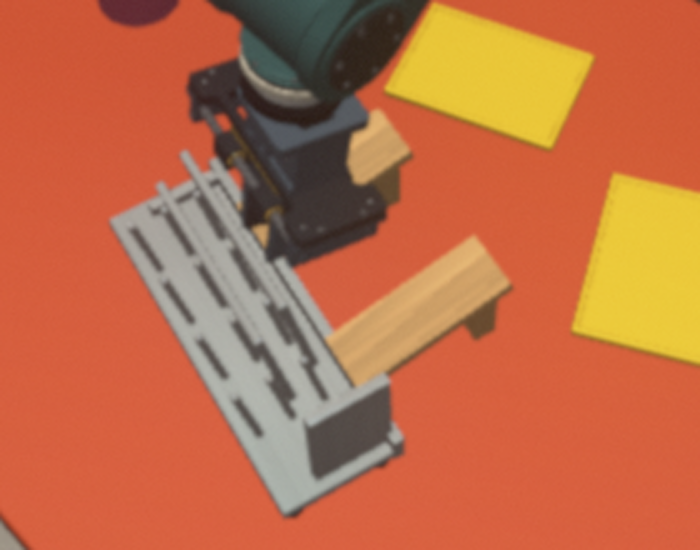

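The tray now stands in the front slot, leaning back on the first posts and parallel to the rear tray (front rim at row 230, rear at row 160). Next I'll retreat, go round to its right end and close the fingers.

Call:
apply_moves:
  steps: [-0.0014, -0.0079, 0, 0, 0, 0, -0.0014, -0.0079, 0, 0, 0, 0, -0.0014, -0.0079, 0, 0, 0, 0, -0.0014, -0.0079, 0, 0, 0, 0, -0.0014, -0.0079, 0, 0, 0, 0, -0.0014, -0.0079, 0, 0, 0, 0, -0.0148, 0.0026, 0, 0, 0, 0, -0.0148, 0.0026, 0, 0, 0, 0, -0.0148, 0.0026, 0, 0, 0, 0, -0.0148, 0.0026, 0, 0, 0, 0, 0, 0, 0.023, 0, 0, 0, 0, 0, 0.023, 0, 0, 0, 0, 0, 0.023, 0, 0, 0, 0, 0, 0.023, 0, 0, 0, 0, 0, 0.023, 0, 0, 0, 0, 0, 0.023, 0, 0, 0, 0, 0, 0, 0, 0, -0.12, 0, 0, 0, 0, 0, -0.12, 0, 0, 0, 0, 0, -0.11]
  hand: -1

```text
time: 10.7
tcp_pos: [0.5845, -0.1371, 0.1997]
eef_rot: [-0.51, -0.489, 0.589, -0.391]
contact_force: [-0.4, -0.2, 0.2]
grip_width: 0.0004
```

```bash
python3 look.py 9; python3 - <<'E'
from h import *
im,d=robot.get_image("top"); np.savez("pics/top9.npz",im=im,d=d)
cv2.imwrite("pics/top9.png",cv2.resize(im[110:280,230:430],None,fx=3.5,fy=3.5,interpolation=cv2.INTER_CUBIC)[:,:,::-1])
plan((0,-.15,.14),tool(-10,-1),1)
for n in ("top","scene"):
    z=np.load(f"pics/{n}9.npz"); P=(cloud(n,z['d'])-S0)@np.c_[EX,EY,EZ]*1000
    m=(z['d']>0)&(abs(P[...,0]-25)<12)&(abs(P[...,1])<135)&(P[...,2]>95)&(P[...,2]<135)
    q=P[m]; print(n,len(q),'x',np.percentile(q[:,0],[5,50,95]).round(1),'y',np.percentile(q[:,1],[1,3,50,97,99]).round(1),'z',np.percentile(q[:,2],[5,50,95]).round(1))
E
```

```text
t 10.7 q [-0.266  0.339  1.868 -0.009  1.112  1.53 ] tcp [ 0.5845 -0.1371  0.1997] slot tip [ -58. -152.  151.] F [-0.4 -0.2  0.2] w 0.0004
axes slot [array([-0.177, -0.001, -0.984]), array([ 0.984,  0.004, -0.177]), array([ 0.004, -1.   ,  0.   ])]
total tool shift [-0.0006  0.0583 -0.0014] rotvec [ 0.0041  0.0008 -0.0018] deg 0.3
top 470 x [19.2 22.1 28.4] y [-60.1 -57.6   0.8  59.8  62.1] z [ 97.5 115.7 121.3]
scene 330 x [22.1 26.  29.5] y [-105.6 -101.1  -11.7   62.1   62.5] z [110.4 119.5 123. ]
```

View pics/scene9.png

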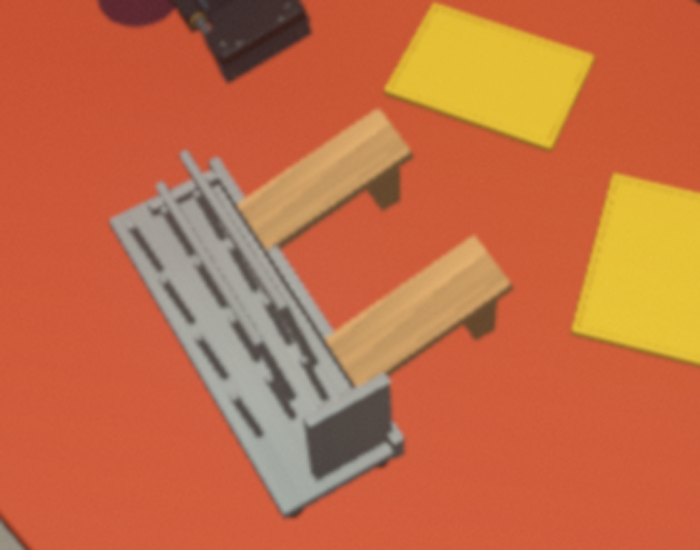

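View pics/top9.png

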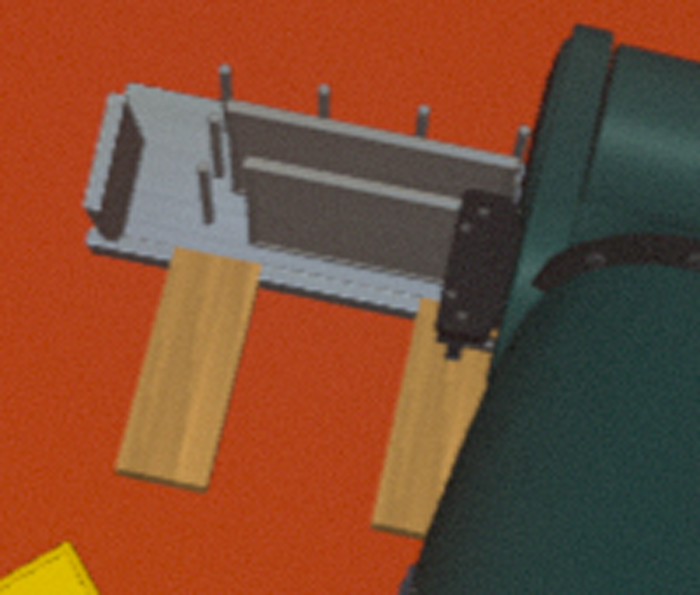

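View pics/wrist9.png

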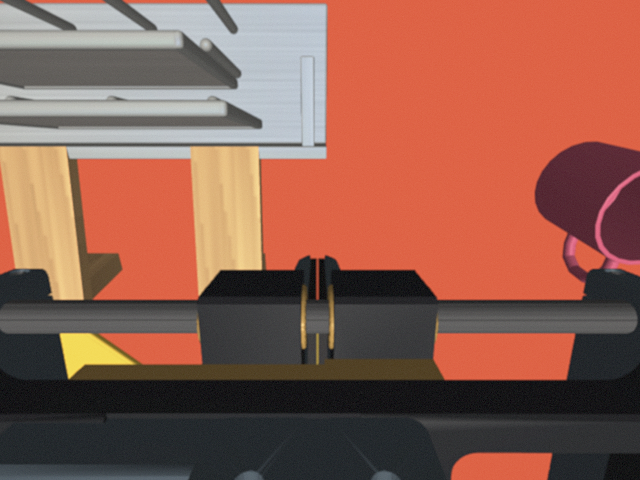

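Call:
apply_moves:
  steps: [-0.0025, 0.0143, 0, 0, 0, 0, -0.0025, 0.0143, 0, 0, 0, 0, -0.0025, 0.0143, 0, 0, 0, 0, -0.0025, 0.0143, 0, 0, 0, 0, 0.0179, 0.0032, 0, 0, 0, 0, 0.0179, 0.0032, 0, 0, 0, 0, 0.0179, 0.0032, 0, 0, 0, 0, 0.0179, 0.0032, 0, 0, 0, 0, 0.0179, 0.0032, 0, 0, 0, 0, 0, 0, -0.006, 0, 0, 0, 0, 0, -0.006, 0, 0, 0, 0, 0, -0.006, 0, 0, 0, 0, 0, 0, 0, 0, 0]

```text
time: 12.15
tcp_pos: [0.6454, -0.1309, 0.1077]
eef_rot: [-0.511, -0.489, 0.588, -0.393]
contact_force: [-0.1, 0.5, -0.6]
grip_width: 0.0003
```

```bash
python3 look.py 10; python3 - <<'E'
from h import *
plan((0,-.13,.06),tool(-10,-1),1)
E
```

```text
t 12.15 q [-0.234  0.539  1.771 -0.003  1.006  1.557] tcp [ 0.6454 -0.1309  0.1077] slot tip [ 1.000e-01 -1.325e+02  5.900e+01] F [-0.1  0.5 -0.6] w 0.0003
axes slot [array([-0.173, -0.001, -0.985]), array([ 0.985,  0.005, -0.173]), array([ 0.005, -1.   ,  0.   ])]
total tool shift [-0.0013 -0.0001 -0.0031] rotvec [ 0.0046  0.001  -0.0006] deg 0.3
```

View pics/scene10.png

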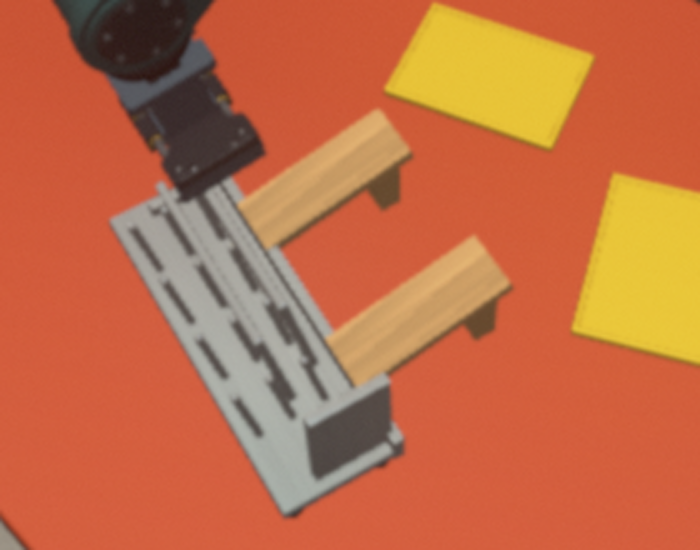

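View pics/wrist10.png

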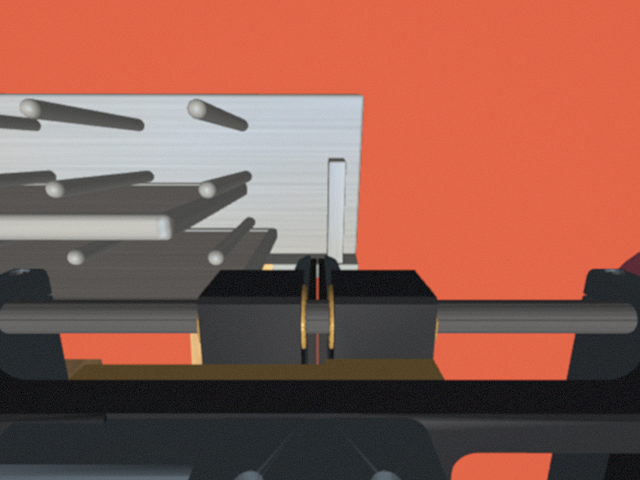

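Call:
apply_moves:
  steps: [0, 0, -0.005, 0, 0, 0, 0, 0, -0.005, 0, 0, 0, 0, 0, -0.005, 0, 0, 0, 0, 0, -0.005, 0, 0, 0, 0, 0, -0.005, 0, 0, 0, 0, 0, -0.005, 0, 0, 0, 0, 0, -0.005, 0, 0, 0, 0, 0, -0.005, 0, 0, 0]

```text
time: 13.05
tcp_pos: [0.6534, -0.0922, 0.1067]
eef_rot: [-0.511, -0.489, 0.588, -0.392]
contact_force: [0.1, -1.9, 0.1]
grip_width: 0.0004
```

```bash
python3 look.py 11
```

```text
t 13.05 q [-0.178  0.542  1.767  0.008  1.007  1.607] tcp [ 0.6534 -0.0922  0.1067] slot tip [ -0.7 -93.   58. ] F [ 0.1 -1.9  0.1] w 0.0004
axes slot [array([-0.174, -0.001, -0.985]), array([ 0.985,  0.004, -0.174]), array([ 0.004, -1.   ,  0.   ])]
```

View pics/scene11.png

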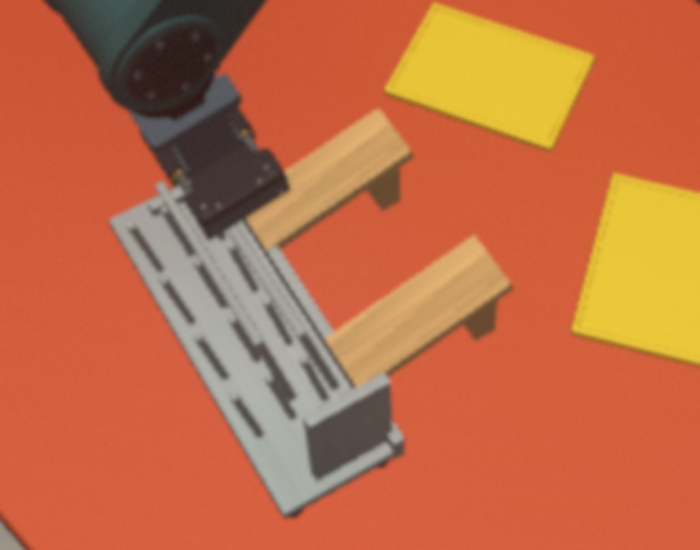

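View pics/wrist11.png

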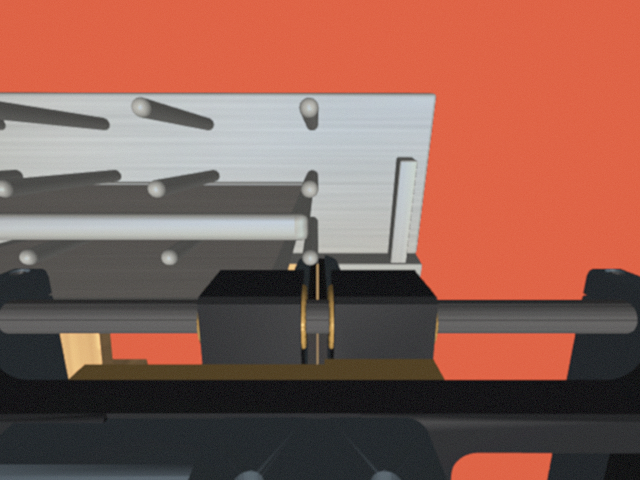

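```bash
cat > meas.py <<'E'
from h import *
import sys
def go(n,k):
    z=np.load(f"pics/{n}{k}.npz"); P=(cloud(n,z['d'])-S0)@np.c_[EX,EY,EZ]*1000
    for nm,xc in (('front',25),('rear',56)):
        m=(z['d']>0)&(abs(P[...,0]-xc)<11)&(abs(P[...,1])<(137))&(P[...,2]>107)&(P[...,2]<128)
        q=P[m]; print(n,nm,len(q),'x',np.percentile(q[:,0],[5,50,95]).round(1),'y',np.percentile(q[:,1],[1,3,50,97,99]).round(1),'z',np.percentile(q[:,2],[5,50,95]).round(1))
for n in sys.argv[2:]: go(n,sys.argv[1])
E
python3 meas.py 9 scene; python3 meas.py 11 scene
```

```text
scene front 316 x [22.2 26.1 29.5] y [-104.5 -100.5  -14.3   61.    62.2] z [115.7 119.6 123. ]
scene rear 328 x [52.3 55.9 59.3] y [-88.5 -84.    3.3  78.5  79.7] z [115.4 119.7 123.3]
scene front 231 x [21.  25.1 28.7] y [-20.4 -19.3  39.2  89.3  90.3] z [115.1 119.1 122.7]
scene rear 330 x [52.2 56.1 59.4] y [-89.1 -84.6   3.5  78.6  79.8] z [115.8 119.7 123. ]
```

The tray slides freely: its +y end went from 62 to 90 mm in the slot frame, and the rear tray hasn't moved. About 49 mm remain.

Call:
apply_moves:
  steps: [0, 0, -0.005, 0, 0, 0, 0, 0, -0.005, 0, 0, 0, 0, 0, -0.005, 0, 0, 0, 0, 0, -0.005, 0, 0, 0, 0, 0, -0.005, 0, 0, 0, 0, 0, -0.005, 0, 0, 0, 0, 0, -0.005, 0, 0, 0, 0, 0, -0.005, 0, 0, 0, 0, 0, -0.003, 0, 0, 0, 0, 0, 0, 0, 0, 0]

```text
time: 14.15
tcp_pos: [0.6627, -0.0503, 0.1067]
eef_rot: [-0.511, -0.489, 0.588, -0.393]
contact_force: [-0.2, -1.4, -1.0]
grip_width: 0.0005
```

```bash
python3 look.py 12; python3 meas.py 12 scene
```

```text
t 14.15 q [-0.117  0.548  1.757  0.021  1.01   1.66 ] tcp [ 0.6627 -0.0503  0.1067] slot tip [ -0.8 -50.   58. ] F [-0.2 -1.4 -1. ] w 0.0005
axes slot [array([-0.174, -0.001, -0.985]), array([ 0.985,  0.005, -0.174]), array([ 0.005, -1.   ,  0.   ])]
scene front 242 x [24.4 28.2 31.5] y [ 21.1  25.3  81.3 132.  132.3] z [112.6 116.5 119.8]
scene rear 328 x [52.3 55.9 59.5] y [-88.4 -85.3   2.5  78.2  78.9] z [115.4 119.7 123.1]
```

View pics/scene12.png

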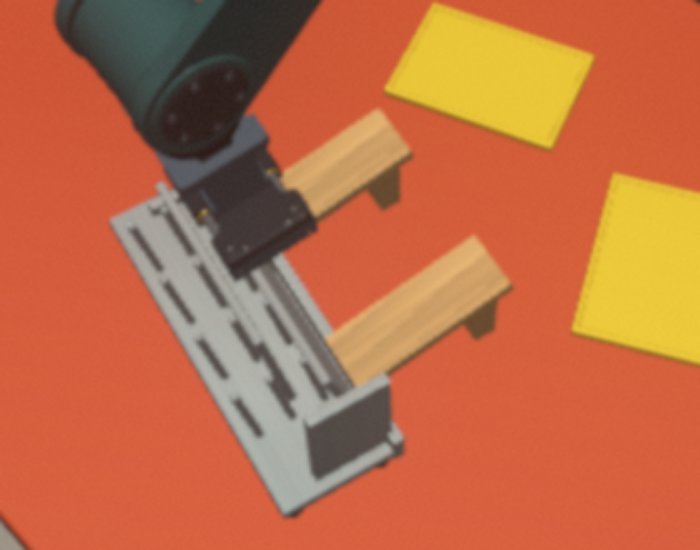

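Call:
apply_moves:
  steps: [0, 0, -0.002, 0, 0, 0, 0, 0, -0.002, 0, 0, 0, 0, 0, -0.002, 0, 0, 0, 0, 0, 0, 0, 0, 0]

```text
time: 14.65
tcp_pos: [0.6641, -0.0446, 0.1068]
eef_rot: [-0.511, -0.489, 0.588, -0.392]
contact_force: [-1.0, -1.4, 1.5]
grip_width: 0.0006
```

Call:
apply_moves:
  steps: [0, 0, -0.002, 0, 0, 0, 0, 0, -0.002, 0, 0, 0, 0, 0, 0, 0, 0, 0]

```text
time: 14.95
tcp_pos: [0.6647, -0.042, 0.1068]
eef_rot: [-0.51, -0.488, 0.589, -0.393]
contact_force: [-1.4, -13.5, 1.8]
grip_width: 0.0004
```

```bash
python3 look.py 13; python3 meas.py 13 scene
```

```text
t 14.95 q [-0.105  0.55   1.754  0.021  1.012  1.672] tcp [ 0.6647 -0.042   0.1068] slot tip [ -0.7 -41.5  58. ] F [ -1.4 -13.5   1.8] w 0.0004
axes slot [array([-0.174, -0.003, -0.985]), array([ 0.985,  0.004, -0.174]), array([ 0.004, -1.   ,  0.002])]
scene front 225 x [26.4 30.3 33.6] y [ 30.4  32.8  85.  133.2 136. ] z [112.2 115.9 119.1]
scene rear 330 x [52.2 56.1 59.4] y [-87.7 -84.9   3.2  78.5  79.3] z [115.5 119.5 122.8]
```

View pics/wrist13.png

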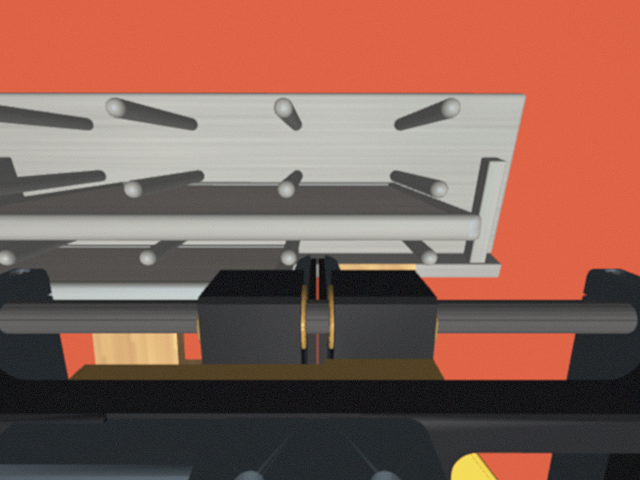

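The force rose to 13.5 N in y, so the tray has met the stop. I'll back off and inspect.

Call:
apply_moves:
  steps: [0, 0, 0.006, 0, 0, 0, 0, 0, 0.008, 0, 0, 0, 0, 0, 0.008, 0, 0, 0, 0.0014, -0.0118, 0, 0, 0, 0, 0.0014, -0.0118, 0, 0, 0, 0, 0.0014, -0.0118, 0, 0, 0, 0, 0.0014, -0.0118, 0, 0, 0, 0, -0.02, -0.01, 0.02, 0, 0, 0, -0.02, -0.01, 0.02, 0, 0, 0, -0.02, -0.01, 0.02, 0, 0, 0, -0.02, -0.01, 0.02, 0, 0, 0, -0.02, -0.01, 0.02, 0, 0, 0, -0.02, -0.01, 0.02, 0, 0, 0, 0, 0, 0, 0, 0, 0]

```text
time: 16.45
tcp_pos: [0.5502, -0.1622, 0.2408]
eef_rot: [-0.512, -0.487, 0.588, -0.393]
contact_force: [0.2, 0.6, -0.1]
grip_width: 0.0006
```

```bash
python3 look.py 14; python3 - <<'E'
from h import *
im,d=robot.get_image("top"); np.savez("pics/top14.npz",im=im,d=d)
cv2.imwrite("pics/top14.png",cv2.resize(im[110:280,230:430],None,fx=3.5,fy=3.5,interpolation=cv2.INTER_CUBIC)[:,:,::-1])
P=(cloud("top",d)-S0)@np.c_[EX,EY,EZ]*1000
# front face of front tray: region z 20..115
m=(d>0)&(P[...,2]>25)&(P[...,2]<108)&(P[...,0]>-10)&(P[...,0]<30)&(P[...,1]>-20)&(P[...,1]<130)
q=P[m]; 
A=np.c_[q[:,1:],np.ones(len(q))]
for it in range(4):
    c=np.linalg.lstsq(A,q[:,0],rcond=None)[0]; r=q[:,0]-A@c; k=abs(r)<5; q=q[k];A=A[k]
print('face: x = %.4f*y + %.4f*z + %.1f'%tuple(c),'tilt',90+np.degrees(np.arctan(c[1])),'n',len(q),'y',q[:,1].min(),q[:,1].max())
E
python3 meas.py 14 scene top
```

```text
t 16.45 q [-0.32   0.244  1.907 -0.019  1.161  1.481] tcp [ 0.5502 -0.1622  0.2408] slot tip [ -85.7 -184.1  192.1] F [ 0.2  0.6 -0.1] w 0.0006
axes slot [array([-0.17 , -0.001, -0.985]), array([ 0.985,  0.003, -0.17 ]), array([ 0.003, -1.   ,  0.001])]
face: x = -0.0042*y + 0.3364*z + -10.4 tilt 108.59408401368974 n 1580 y -19.985871665395145 129.99202325662355
scene front 339 x [26.4 30.3 33.7] y [-28.9 -25.8  57.9 132.4 135.9] z [112.7 115.8 119.4]
scene rear 326 x [52.3 55.8 59.4] y [-87.2 -84.8   2.5  78.   79.4] z [115.5 119.4 122.8]
top front 409 x [24.6 28.2 33.3] y [-26.8 -23.6  52.9 133.3 135.4] z [107.9 114.4 118.4]
top rear 442 x [51.  53.6 58.8] y [-87.8 -84.3  -4.7  75.7  79. ] z [108.8 117.7 121.9]
```

View pics/top14.png

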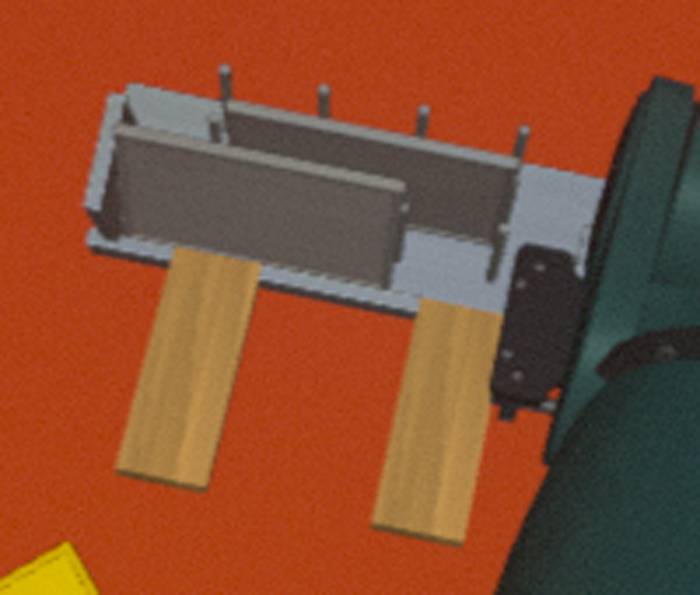

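View pics/scene14.png

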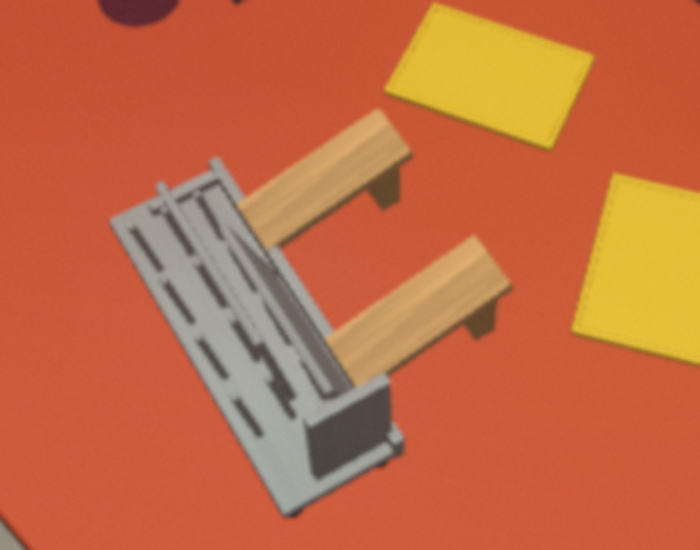

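The tray is home in y, but its foot crept toward the kerb during the slide. The face fit gives about 108°, right at the limit. I'll nudge the foot back toward the posts with the closed fingers, low over the slot.

Call:
apply_moves:
  steps: [0, 0, 0, 0, 0, 0.145, 0, 0, 0, 0, 0, 0.145, 0, 0, 0, 0, 0, 0.146, 0, 0, -0.03, 0, 0, 0, 0, 0, -0.03, 0, 0, 0, 0, 0, -0.03, 0, 0, 0, 0, 0, -0.03, 0, 0, 0, 0, 0, -0.03, 0, 0, 0, 0, 0, -0.03, 0, 0, 0, 0, 0, -0.03, 0, 0, 0, 0, 0, -0.026, 0, 0, 0, 0, 0, 0, 0, 0, 0]

```text
time: 17.8
tcp_pos: [0.6015, 0.0727, 0.2367]
eef_rot: [0.604, 0.368, -0.489, 0.511]
contact_force: [0.1, -1.1, 0.5]
grip_width: 0.0002
```

```bash
python3 - <<'E'
from h import *
rep()
plan((-.036,.052,.060),tool(15,-1),1)
plan((-.030,.052,.034),tool(15,-1),1)
plan((-.020,.052,.028),tool(15,-1),1)
# calibrate face fit on rear tray at start
z=np.load("pics/top0.npz"); d=z['d']; P=(cloud("top",d)-S0)@np.c_[EX,EY,EZ]*1000
for k,(f,x0,x1,y0,y1) in {'rear0':('top0',20,62,-75,75),'front9':('top9',-10,30,-50,60),'front14':('top14',-15,32,-20,130)}.items():
    d=np.load(f"pics/{f}.npz")['d']; P=(cloud("top",d)-S0)@np.c_[EX,EY,EZ]*1000
    m=(d>0)&(P[...,2]>25)&(P[...,2]<105)&(P[...,0]>x0)&(P[...,0]<x1)&(P[...,1]>y0)&(P[...,1]<y1); q=P[m];A=np.c_[q[:,1:],np.ones(len(q))]
    for it in range(5):
        c=np.linalg.lstsq(A,q[:,0],rcond=None)[0]; r=q[:,0]-A@c; kk=abs(r)<4; q=q[kk];A=A[kk]
    print(k,c.round(3),90+np.degrees(np.arctan(c[1])),len(q))
E
```

```text
t 17.8 q [ 0.116  0.143  2.049 -0.129  0.708  1.991] tcp [0.6015 0.0727 0.2367] slot tip [-79.6  56.4 188.3] F [ 0.1 -1.1  0.5] w 0.0002
axes slot [array([ 0.257,  0.002, -0.967]), array([0.966, 0.007, 0.257]), array([ 0.008, -1.   ,  0.   ])]
total tool shift [0.1352 0.0091 0.0047] rotvec [ 0.0073 -0.0018  0.0023] deg 0.5
total tool shift [0.1619 0.0083 0.0048] rotvec [ 0.0073 -0.0018  0.0023] deg 0.5
total tool shift [0.1703 0.0164 0.0048] rotvec [ 0.0073 -0.0018  0.0023] deg 0.5
rear0 [-3.0000e-03  1.8100e-01  3.1989e+01] 100.2867743097489 1140
front9 [-0.005  0.18   2.05 ] 100.20834936281133 799
front14 [-4.0000e-03  3.3700e-01 -1.0426e+01] 108.63062649377957 1516
```

Call:
apply_moves:
  steps: [0.0193, 0.0013, 0.0007, 0, 0, 0, 0.0193, 0.0013, 0.0007, 0, 0, 0, 0.0193, 0.0013, 0.0007, 0, 0, 0, 0.0193, 0.0013, 0.0007, 0, 0, 0, 0.0193, 0.0013, 0.0007, 0, 0, 0, 0.0193, 0.0013, 0.0007, 0, 0, 0, 0.0193, 0.0013, 0.0007, 0, 0, 0, 0.0133, -0.0004, 0, 0, 0, 0, 0.0133, -0.0004, 0, 0, 0, 0, 0, 0, 0, 0, 0, 0]

```text
time: 18.8
tcp_pos: [0.6482, 0.0538, 0.082]
eef_rot: [0.604, 0.367, -0.49, 0.51]
contact_force: [-0.0, -0.0, -0.4]
grip_width: 0.0005
```

```bash
python3 look.py 15
```

```text
t 18.8 q [ 0.076  0.444  2.007 -0.174  0.449  2.013] tcp [0.6482 0.0538 0.082 ] slot tip [-29.9  48.3  33.7] F [-0.  -0.  -0.4] w 0.0005
axes slot [array([ 0.256,  0.   , -0.967]), array([0.967, 0.004, 0.256]), array([ 0.004, -1.   ,  0.001])]
```

View pics/wrist15.png

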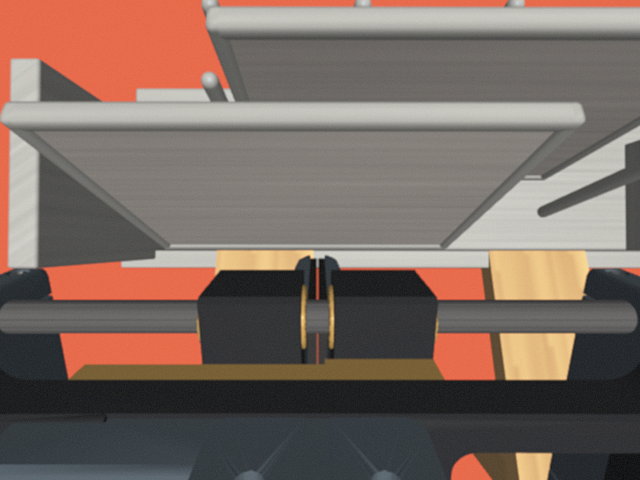

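View pics/scene15.png

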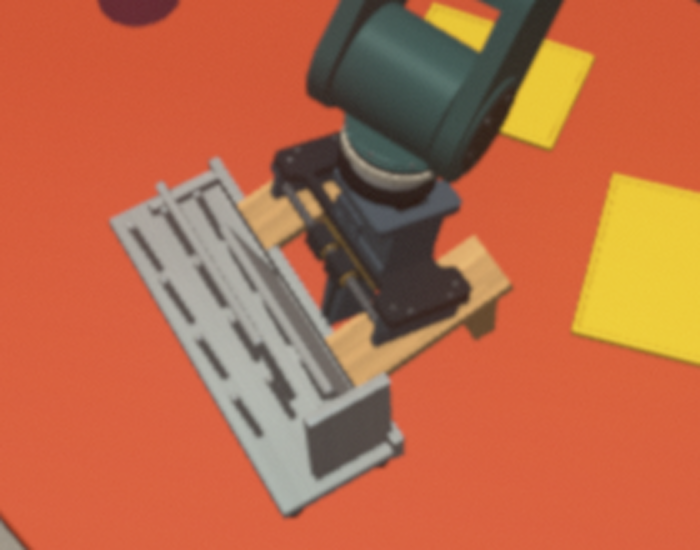

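The fingers (column 318) are centred on the tray's foot (165–445). Now I'll nudge in gently.

Call:
apply_moves:
  steps: [0.004, 0.004, 0, 0, 0, 0, 0.004, 0.004, 0, 0, 0, 0, 0.0005, 0.002, 0, 0, 0, 0, 0.0005, 0.002, 0, 0, 0, 0, 0, 0, 0, 0, 0, 0]

```text
time: 19.4
tcp_pos: [0.6622, 0.0509, 0.0781]
eef_rot: [0.604, 0.367, -0.49, 0.51]
contact_force: [-5.7, 2.4, 2.8]
grip_width: 0.0004
```

Call:
apply_moves:
  steps: [0.0005, 0.002, 0, 0, 0, 0, 0.0005, 0.002, 0, 0, 0, 0, 0, 0, 0, 0, 0, 0]

```text
time: 19.7
tcp_pos: [0.6644, 0.0502, 0.0778]
eef_rot: [0.603, 0.368, -0.491, 0.509]
contact_force: [-19.9, 6.1, 14.9]
grip_width: 0.0005
```

```bash
python3 look.py 16
```

```text
t 19.7 q [ 0.068  0.471  1.974 -0.166  0.457  1.999] tcp [0.6644 0.0502 0.0778] slot tip [-13.4  48.4  29.4] F [-19.9   6.1  14.9] w 0.0005
axes slot [array([ 0.253, -0.   , -0.967]), array([0.967, 0.004, 0.253]), array([ 0.004, -1.   ,  0.002])]
```

View pics/wrist16.png

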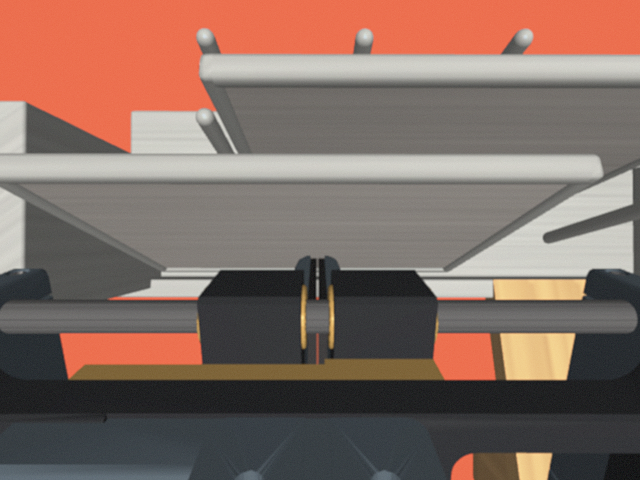

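Call:
apply_moves:
  steps: [-0.003, 0.0008, 0, 0, 0, 0, 0.0002, 0.0018, 0, 0, 0, 0, 0.0002, 0.0018, 0, 0, 0, 0, 0, 0, 0, 0, 0, 0]

```text
time: 20.2
tcp_pos: [0.6695, 0.0491, 0.0815]
eef_rot: [0.604, 0.367, -0.49, 0.51]
contact_force: [-6.3, 1.3, -0.6]
grip_width: 0.0004
```

```bash
python3 look.py 17;  python3 meas.py 17 scene
```

```text
t 20.2 q [ 0.065  0.47   1.965 -0.163  0.463  1.993] tcp [0.6695 0.0491 0.0815] slot tip [-8.1 48.4 33.1] F [-6.3  1.3 -0.6] w 0.0004
axes slot [array([ 0.256,  0.   , -0.967]), array([0.967, 0.004, 0.256]), array([ 0.004, -1.   ,  0.001])]
scene front 338 x [22.  25.9 29.2] y [-27.8 -24.6  58.4 133.6 136.1] z [116.2 120.  123.3]
scene rear 329 x [52.1 56.1 59.3] y [-89.5 -84.7   2.5  79.   80.1] z [115.9 119.8 123.2]
```

View pics/wrist17.png

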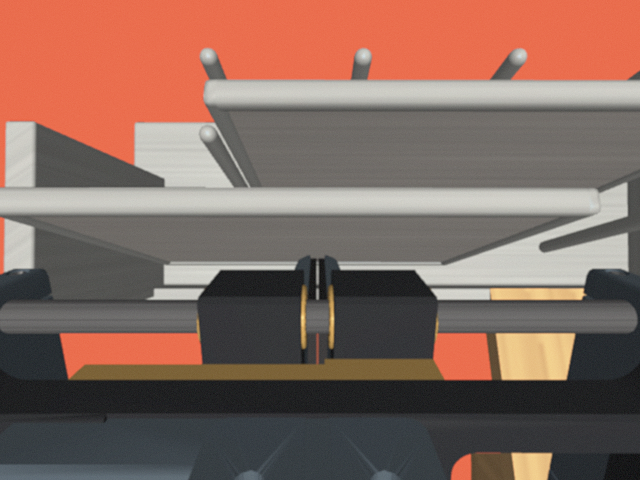

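The foot is back: the top rim is at x=25.9, z=120, matching the earlier 10° stance. Now I'll retreat clear and check.

Call:
apply_moves:
  steps: [-0.002, -0.006, 0, 0, 0, 0, -0.0122, -0.0071, 0, 0, 0, 0, -0.0122, -0.0071, 0, 0, 0, 0, -0.0122, -0.0071, 0, 0, 0, 0, -0.0193, 0.002, 0, 0, 0, 0, -0.0193, 0.002, 0, 0, 0, 0, -0.0193, 0.002, 0, 0, 0, 0, -0.0193, 0.002, 0, 0, 0, 0, -0.0193, 0.002, 0, 0, 0, 0, 0, 0, 0.03, 0, 0, 0, 0, 0, 0.03, 0, 0, 0, 0, 0, 0.03, 0, 0, 0, 0, 0, 0.03, 0, 0, 0, 0, 0, 0.03, 0, 0, 0, 0, 0, 0.03, 0, 0, 0, 0, 0, 0.03, 0, 0, 0, 0, 0, 0, 0, 0, 0]

```text
time: 22.0
tcp_pos: [0.5734, -0.1468, 0.2093]
eef_rot: [0.605, 0.366, -0.49, 0.51]
contact_force: [-0.5, 1.1, 0.1]
grip_width: 0.0004
```

```bash
python3 look.py 18; cat > fin.py <<'E'
from h import *
import sys
k=sys.argv[1]
im,d=robot.get_image("top"); np.savez(f"pics/top{k}.npz",im=im,d=d)
cv2.imwrite(f"pics/top{k}.png",cv2.resize(im[110:280,230:430],None,fx=3.5,fy=3.5,interpolation=cv2.INTER_CUBIC)[:,:,::-1])
P=(cloud("top",d)-S0)@np.c_[EX,EY,EZ]*1000
m=(d>0)&(P[...,2]>25)&(P[...,2]<105)&(P[...,0]>-15)&(P[...,0]<32)&(P[...,1]>-15)&(P[...,1]<125); q=P[m];A=np.c_[q[:,1:],np.ones(len(q))]
for it in range(5):
    c=np.linalg.lstsq(A,q[:,0],rcond=None)[0]; r=q[:,0]-A@c; kk=abs(r)<4; q=q[kk];A=A[kk]
print(c.round(3),'tilt',90+np.degrees(np.arctan(c[1])),len(q))
# long edge level: top rim z vs y (scene)
z=np.load(f"pics/scene{k}.npz"); P=(cloud("scene",z['d'])-S0)@np.c_[EX,EY,EZ]*1000
m=(z['d']>0)&(abs(P[...,0]-25)<9)&(P[...,1]>-25)&(P[...,1]<130)&(P[...,2]>110)&(P[...,2]<128); q=P[m]
print('rim slope deg',np.degrees(np.arctan(np.polyfit(q[:,1],q[:,2],1)[0])), 'n',len(q))
# near end (-y) of rim relative to stop near face in the same views
for n,f in (("scene",f"scene{k}"),("top",f"top{k}")):
    dd=np.load(f"pics/{f}.npz")['d']; P=(cloud(n,dd)-S0)@np.c_[EX,EY,EZ]*1000
    s=P[(dd>0)&(P[...,2]>92)&(P[...,2]<107)&(P[...,0]>-15)&(P[...,0]<50)&(P[...,1]>120)&(P[...,1]<165)]
    print(n,'stop top y',np.percentile(s[:,1],[3,50,97]).round(1))
# bystanders: colour compare with start
a=np.load("pics/top0.npz")['im'].astype(int); b=im.astype(int)
for nm,(r0,r1,c0,c1) in {'bowl':(245,320,90,170),'dipper':(215,295,475,545)}.items(): print(nm,'mean diff',abs(a-b)[r0:r1,c0:c1].mean().round(2))
E
python3 fin.py 18; python3 meas.py 18 scene top
```

```text
t 22.0 q [-0.298  0.152  2.099  0.033  0.629  1.47 ] tcp [ 0.5734 -0.1468  0.2093] slot tip [ -58.3 -163.9  160.9] F [-0.5  1.1  0.1] w 0.0004
axes slot [array([ 0.259,  0.   , -0.966]), array([0.966, 0.002, 0.259]), array([ 0.002, -1.   ,  0.   ])]
[-0.005  0.175  2.44 ] tilt 99.94205860571635 999
rim slope deg 0.1810259712329953 n 310
scene stop top y [138.9 146.4 150.4]
top stop top y [124.  144.7 150.8]
bowl mean diff 12.33
dipper mean diff 11.22
scene front 333 x [22.1 25.8 29.1] y [-27.4 -24.2  58.2 131.6 134.7] z [116.2 119.8 123.1]
scene rear 329 x [52.2 55.9 59.3] y [-88.4 -84.7   1.8  78.1  79.2] z [115.4 119.4 122.4]
top front 433 x [20.4 23.4 28.3] y [-27.7 -24.9  53.3 132.5 135.5] z [108.4 118.1 121.9]
top rear 446 x [50.8 53.7 58.4] y [-87.3 -84.5  -6.3  75.6  78.7] z [108.4 117.8 121.9]
```

View pics/top18.png

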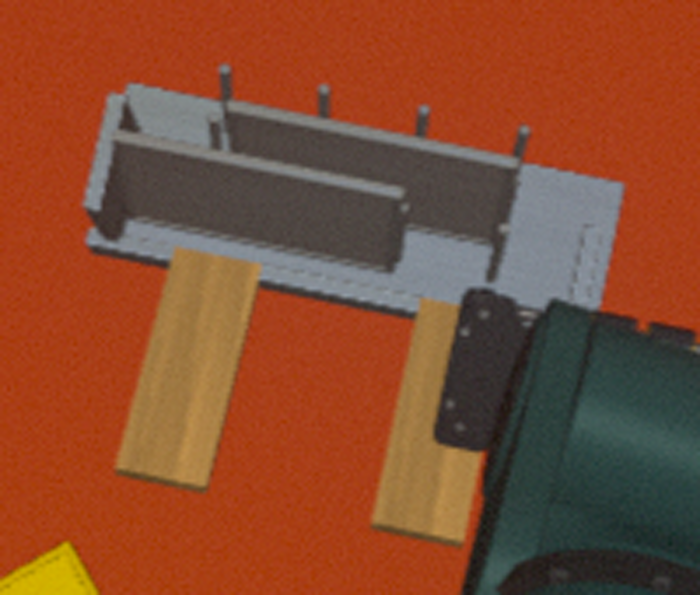

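View pics/scene18.png

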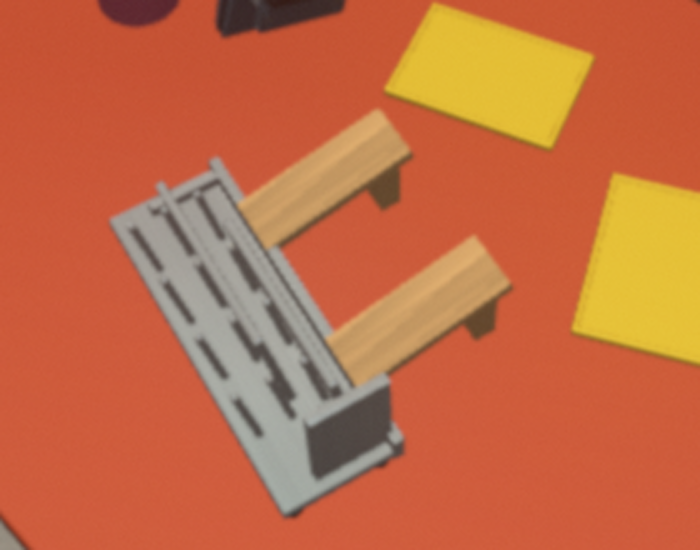

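```bash
python3 - <<'E'
from h import *
for k in ("0","18"):
    z=np.load(f"pics/top{k}.npz"); im=z['im']; hsv=cv2.cvtColor(im,cv2.COLOR_RGB2HSV)
    b=(hsv[...,1]<70)&(hsv[...,2]>60); b[:,:90]=0;b[:,170:]=0;b[:240]=0;b[330:]=0
    p=((hsv[...,0]>160)&(hsv[...,1]<210)); p[:,:480]=0;p[:,545:]=0;p[:210]=0;p[300:]=0
    for nm,m in (('bowl',b),('dipper',p)): v,u=np.nonzero(m); print(k,nm,len(v),u.mean().round(1),v.mean().round(1))
a=np.load("pics/top0.npz")['im'].astype(int);c=np.load("pics/top18.npz")['im'].astype(int); print('blank diff',abs(a-c)[100:120,100:200].mean(), a[100:120,100:200].mean((0,1)),c[100:120,100:200].mean((0,1)))
E
```

```text
0 bowl 2537 128.4 282.9
0 dipper 1741 511.2 250.6
18 bowl 2537 128.4 282.9
18 dipper 1804 511.0 250.5
blank diff 11.538666666666666 [146.328  51.303  17.126] [165.7295  59.1595  20.669 ]
```

The bowl and dipper haven't moved; the picture difference is only brightness. Handing in.

```bash
python3 - <<'E'
from h import *
print(robot.hand_in())
E
```

```text
the job is handed in; nothing more can be done
None
```

The tray is standing on its long edge in the front slot, leaning on the first posts, with its end against the tall stop. I handed the job in at about 22 s; no verdict was reported.

**What I did:**
- Pushed the tray down the rails until it met the posts.
- Raised its upper edge in an arc from below until it tipped over onto the posts.
- Went round to its right end and slid it about 77 mm along the slot, until the force rose to 13.5 N at the stop.

**One check failed on the way.** During the slide the tray's foot crept toward the kerb and its tilt reached about 108.5°, against a limit near 108.9°. I nudged the foot back toward the posts with the closed fingers. That took up to about 20 N on the wrist, possibly partly because the fingers brushed a rail.

**Last checks:**
- **Tilt:** 99.9°.
- **Long edge:** level within about 0.2°.
- **Top rim:** x ≈ 26 mm and 120 mm above the slot floor, the same stance as right after it first tipped up.
- **End of tray:** about 141 mm along the slot, with the stop face at about 139–140 mm, so there is no gap beyond the roughly 2 mm measuring error.
- **Rear tray:** unmoved within about 1–2 mm.
- **Bowl and dipper:** unmoved within 0.2 px. A raw picture difference there was only a brightness change.
- **Gripper:** clear of everything.

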